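# Load the long battery cell into the knee charger

## Task

Take the long battery cell out of the plywood tray and load it into the cream charger cradle: flat end first under the hood and against the spring contact while the cell slants, then bring the button end down until it is caught under the steel lip, and let go. Leave the short cell in its tray and do not disturb the collar, the jar or the screwdriver.

Things in the scene. Friction and masses are not known exactly. Their poses are not given: they have to be found in the camera images.
- long_cell_mid (a point): Centre (half-way along, on the axis) of the long cell, the one to load: black cylinder, steel bands at both ends, 32 mm diameter, 120 mm long overall; the last 8 mm at +x is a steel button of 16 mm diameter. x runs along the cell: flat end at -60 mm, button tip at +60 mm. 0.22 kg. Starts lying level in the tray, axis 40 mm above the table.
- long_cell_button (a point): Tip of the long cell's button, on its axis, 60 mm from the centre along the cell's +x. Axes as long_cell_mid.
- long_cell: The long cell itself; same point and axes as long_cell_mid.
- short_cell_mid (a point): Centre of the short cell, same diameter and look, 86 mm long. It lies in the tray's other row, 80 mm from the long cell, and must stay there.
- tray: Plywood tray fixed to the bench, 150 (x) by 170 (y) mm, rim 16 mm high. Two rows of V saddles along x, at y = -40 and +40 mm; either may hold the long cell. Saddles at x -31 to -19 and +19 to +31 mm: grip the cell across its middle, between them. Origin: centre of the underside. Tray and cradle may stand on either side of the bench.
- cradle: Cream plastic charger cradle fixed to the bench. Origin on the table below the middle of the cell bay; z up, x along the bay from the spring end (nearer the robot) to the lipped end. Base plate x -112 to +88, y -35 to +35 mm, 14 mm thick. V saddles at x -60 to -40 and +36 to +52 mm centre the cell and carry its underside 34 mm above the table; fingers can straddle it between them.
- bay (a point): Where the centre of the loaded cell belongs: cradle's x = 0, y = 0, 50 mm above the table. Axes as the cradle's; the loaded cell lies level, its x along this x. The cell cannot go in level from above: it must slant 25 to 35 degrees, flat end low under the hood and against the spring, and is then turned down to level.
- hood_edge (a point): Middle of the lower edge of the hood over the spring: cradle's x = -51 mm, 72 mm above the table. The hood reaches from there back to x = -109 mm, is 62 mm wide and 5 mm thick; the space below it is 52 mm wide and closed at the back at x = -95 mm.
- lip_edge (a point): Middle of the lower edge of the steel lip: cradle's x = +54.5 mm, 59.5 mm above the table, 40 mm wide, 4 mm thick; a steel guide slopes from it up and outward to x = +63 mm, 94 mm high. The button passes the lip only with the cell 6 mm beyond its final place towards the spring, pushed by hand or by the guide as the end goes down; the spring then drives it under.
- contact (a point): Middle of the fixed contact on the end wall below the lip, where the tip of the button rests when loaded: cradle's x = +60 mm, 50 mm above the table.
- spring_tip (a point): Where the tip of the spring plunger stands when free: cradle's x = -56 mm, 50 mm above the table (fixed point, does not follow the plunger).
- plunger (a joint): Travel of the spring plunger (domed steel, 16 mm in diameter) along the cradle's -x, in m: 0 free, 0.016 fully back, 0.004 with the cell loaded. It pushes with about 2.7 N when free and 0.45 N more for each mm.
- collar_mid (a point): Centre of a loose aluminium tube collar, 42 mm in diameter, 30 mm high, on the bench; leave alone.
- jar_mid (a point): Centre of a loose jar, 68 mm in diameter, 85 mm high, at the back of the bench; leave alone.
- driver_grip (a point): Handle of a loose screwdriver with a black handle, about 200 mm long, lying on the bench near the robot; leave alone.
Mind the look-alikes: they are no part of the job. What is shaped like the long_cell but pink, purple or yellow is not meant.

How it is judged:
By the outcome, as a careful person would: the job done as asked, in the order asked, and still so for the second after the job is handed in, with the robot touching nothing.
It also fails if it takes over 45 s, if anything falls off the work surface, if the arm or the gripper's body presses on something with over 40 N, if the wrist force passes 120 N, or if a joint passes its speed limit or range.

## Robot

A 7-joint arm with a two-finger parallel gripper is mounted at the origin on the work surface. World frame = base frame: x ahead of the robot, y to its left, z up, the work surface at z = 0. Lengths are in m, angles in degrees, forces in N, time in s.
With the tool pointing down it reaches from about 0.425 to 0.95 m from the base axis. Payload 4.7 kg.
Tool frame: the origin (TCP) lies on the centre line of the jaws, within the pads' length; the fingertips stand 22 mm ahead of it and the grasp point (between the pads) lies 3 mm ahead of it (arm.tip_extent is the distance from the TCP to the fingertips, in m); z points along the fingers, y is the direction in which the jaws open and shut (so a half turn about z gives the same grasp; the last joint's range is limited). The gripper opens to 85 mm and grips with 20 to 120 N. Pads are 22 mm wide; open, the fingers measure 114 mm over their backs; the gripper's body (76 mm by 85 mm) begins 54 mm behind the grasp point. The pads swing forward as they close: fully open they stand 13 mm farther back than shut.
Start: joints at [-77.515, 26.849, -2.785, 87.806, 1.381, 65.374, -4.715], TCP at [0.165, 0.655, 0.253] pointing down, gripper open.
Joint ranges: [-148.3, 148.3], [-19.14, 114.17], [-79.39, 73.82], [5.75, 140.21], [-59.74, 239.74], [12.07, 113.84], [-152.46, 152.46]. Speed limits (degrees/s): [147.25, 147.25, 180, 180, 180, 180, 180].

## Interface

Orientations are given as a 3x3 rotation matrix whose columns are the frame's x, y, z axes.
In Python, from station import arm gives the robot as it stands. The module is installed in compiled form; this text tells all that it offers.
- The arm moves only by the tool step_arm, never from a script. Its argument "steps" is a list of rows, each a list of 3 entries, a list of its own where there are three numbers: the shift along the tool's x, y, z in mm, then the turn, a rotation vector about the tool's x, y, z in rad, then the opening, from 0 (shut) to 1 (fully open). In form: [[[x, y, z], [ax, ay, az], claw], ...]. A call has 1 to 8 rows; each row shifts and turns the commanded pose from where the row before left it, along the tool's axes as they then stand; what a row does not reach is not made up. A row lasts 1/10 s, in which the tool goes at most 50 mm and 8.59 degrees, less where a joint would pass 70% of its speed; a pose out of reach is approached as far as the arm can. A call with a gripper value outside its range is refused whole. The fingers move at their own pace and stop on an object; "grip_force" is the grip in N (left out, the last holds). Time passes only in rows, so rows that do not move let the fingers close. It gives the time, the measured TCP pose, the force and the opening at its end, in the units of the state.
- arm.state(): the state, without advancing time (a new reading comes with each control period).
- arm.capture(name): name is "scene" or "top" or "wrist"; returns the picture (384x512x3 uint8, red, green, blue); there is no depth.
- arm.camera_info(name): a dict with "K" (3x3 intrinsics, pixels), "pose" (4x4, takes a point from camera to world coordinates). Camera axes: x right, y down, z forward; pixel columns grow to the right and rows downward; lengths in m; the calibration is good to about 2 mm. The wrist camera is an equidistant fisheye: a pixel r from the principal point sees the ray r / f radians off the axis. A picture is of the moment at which its call begins: read the wrist's pose just before it. camera_info takes no time and is no camera call; for the wrist camera it gives the pose at the moment of the call.
- arm.hand_in(): hands the job in, once; it reports no verdict.
The state is a dict: "time": time; "joints": joint angles; "dq": joint speeds; "tau": joint torques, N m; "tool_pos": TCP position; "tcp_rot": TCP orientation; "wrist_force": force on the tool from outside, world axes, zero at the start; "torque": the same for the moment, N m; "finger_gap": opening from 0.0 (shut) to 1.0 (fully open).
Only numpy, scipy, OpenCV 4.12 (cv2) and the standard library are available. Lean on these libraries where they do the work, as an engineer would, in place of code of your own. Each camera call takes 0.05 s, during which the arm holds its last target.

## Working session

There is one attempt and no reset: what is moved stays moved. The work goes in short steps, Python scripts to look and compute and a tool call to move; the robot and the scene stay as the last step left them, time stands still between calls to the robot, and variables do not carry over. Pictures are saved under pics/ and viewed, and the job is handed in when it is done.

Besides the shell and the picture viewer there is one more tool, called after ">>>" by a JSON object that holds its "name" and its "arguments". step_arm: Moves the arm, as the interface text tells. Its arguments: {"type":"object","properties":{"steps":{"type":"array"},"grip_force":{"type":"number"}},"required":["steps"]}

```bash
mkdir -p pics; ls
python3 - <<'E'
from station import arm
import cv2,numpy as np
s=arm.state();print(s)
for n in("scene","top"):
    im=arm.capture(n);cv2.imwrite(f"pics/{n}0.png",im[:,:,::-1])
    c=arm.camera_info(n);print(n,np.round(c["K"],2).tolist(),np.round(c["pose"],4).tolist())
E
```

```text
pics
{'time': 0.0, 'joints': array([-77.51434703,  26.89779016,  -2.78448163,  87.87459916,
         1.38123152,  65.37506177,  -4.71325589]), 'dq': array([ 0.02900786, -0.00942457, -0.01874035,  0.05514232, -0.04497761,
        0.01277334, -0.043875  ]), 'tau': array([-7.44099771e-05, -5.10310078e+01, -4.72354610e-02, -2.37709737e+01,
        1.06130095e-02,  7.56403024e-03, -6.91297387e-06]), 'tool_pos': array([0.16476865, 0.6540153 , 0.25224923]), 'tcp_rot': array([[-9.69713873e-01,  2.44243397e-01, -4.08774184e-04],
       [ 2.44243726e-01,  9.69711926e-01, -1.94504297e-03],
       [-7.86707000e-05, -1.98597568e-03, -9.99998025e-01]]), 'wrist_force': array([-0.60662953,  1.54486893, -0.85630161]), 'torque': array([ 0.00478303, -0.02250584,  0.00940062]), 'finger_gap': 1.000107525880064}
scene [[395.77, 0.0, 263.52], [0.0, 395.77, 192.64], [0.0, 0.0, 1.0]] [[0.3095, 0.5061, -0.805, 1.2515], [0.9506, -0.1439, 0.2749, -0.2952], [0.0233, -0.8504, -0.5257, 0.5592], [0.0, 0.0, 0.0, 1.0]]
top [[389.96, 0.0, 262.37], [0.0, 389.96, 182.32], [0.0, 0.0, 1.0]] [[0.0087, -0.977, 0.2133, 0.3626], [-1.0, -0.0077, 0.0053, -0.0515], [-0.0036, -0.2133, -0.977, 0.9336], [0.0, 0.0, 0.0, 1.0]]
```

View pics/scene0.png

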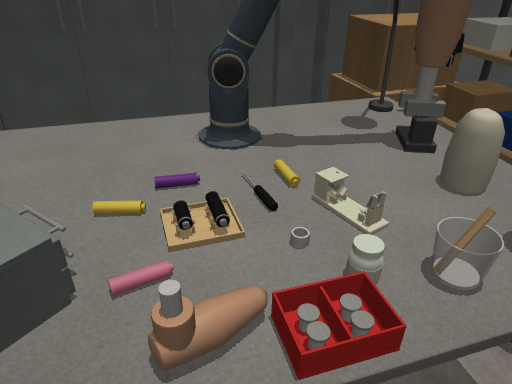

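View pics/top0.png

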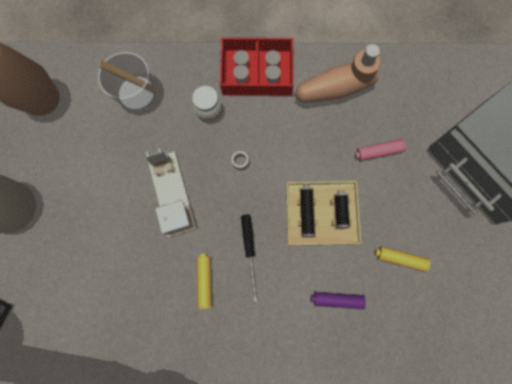

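The cradle stands left at top (170,195) and the tray right at (323,213). The candidates are the long black cell at (307,210), the short black cell at (342,210), yellow at (204,282) and (403,260), purple at (338,300) and pink at (381,150). By the description I choose the black long one at (307,210) and will check it in a crop.

Run:
```python
import cv2,numpy as np
t=cv2.imread("pics/top0.png")
def crop(im,x0,y0,w,h,s,n):
    c=cv2.resize(im[y0:y0+h,x0:x0+w],None,fx=s,fy=s,interpolation=cv2.INTER_CUBIC)
    for i in range(0,w,10): cv2.line(c,(i*s,0),(i*s,6 if i%50 else 14),(0,0,255),1)
    for i in range(0,h,10): cv2.line(c,(0,i*s),(6 if i%50 else 14,i*s),(0,0,255),1)
    cv2.imwrite(n,c)
crop(t,280,170,90,80,7,"pics/t_tray.png")
crop(t,130,140,80,100,6,"pics/t_crad.png")
s=cv2.imread("pics/scene0.png")
crop(s,150,180,100,70,8,"pics/s_tray.png")
crop(s,300,160,100,75,8,"pics/s_crad.png")
```

```text
(no output)
```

View pics/t_tray.png

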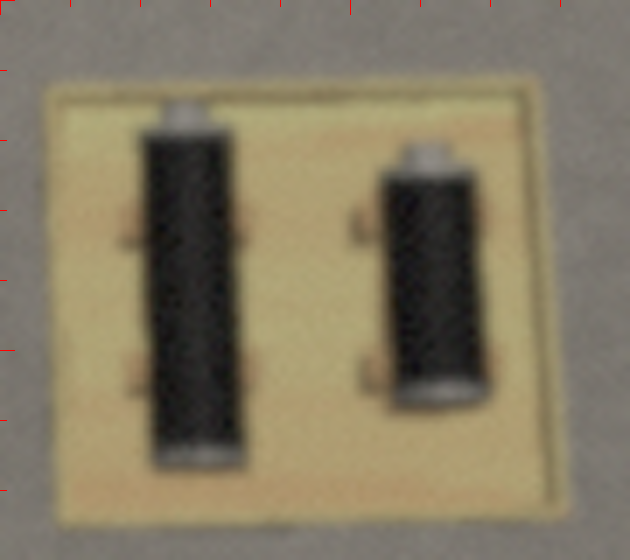

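View pics/t_crad.png

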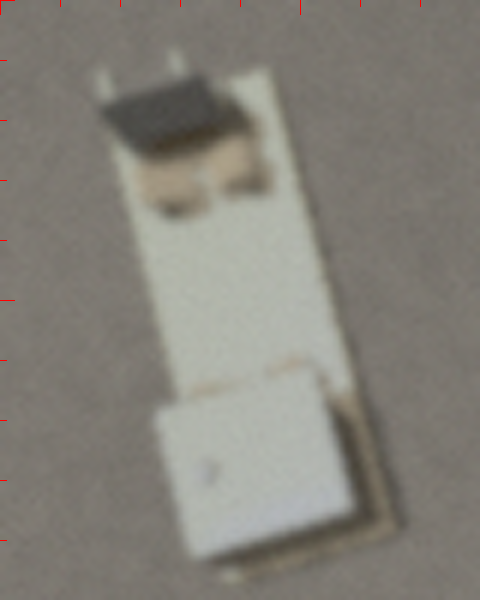

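View pics/s_tray.png

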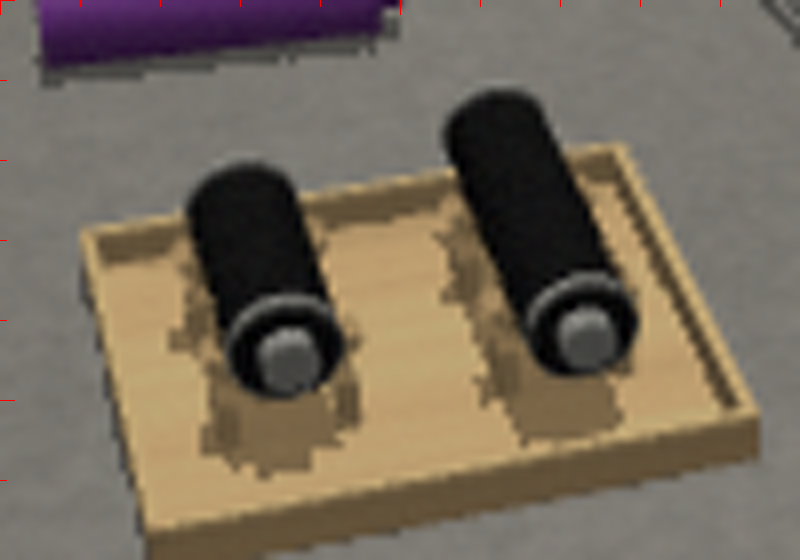

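View pics/s_crad.png

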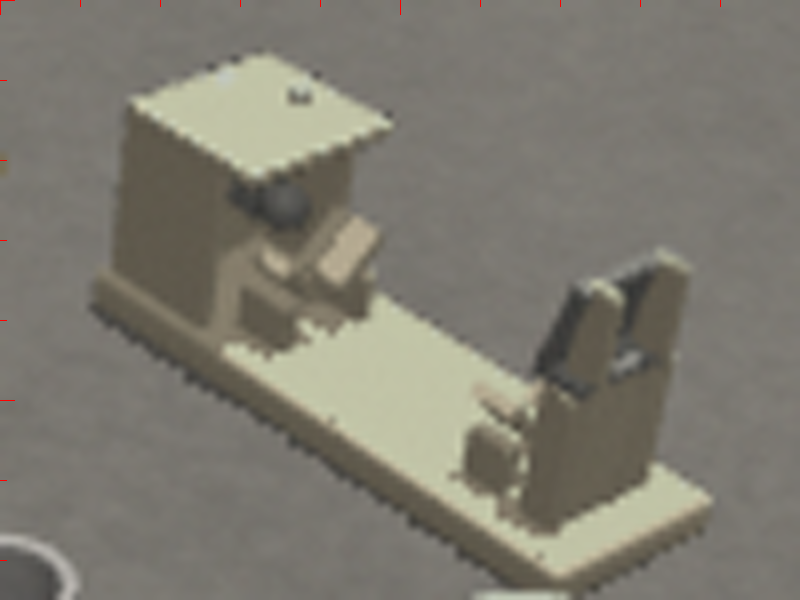

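The crops confirm it: the long cell is the black one at top (307,210), scene (216,209), button facing +x. The cradle's hood end is near the robot. I'll fit the poses from corner pixels in both cameras.

```bash
cat > h.py <<'E'
from station import arm
import numpy as np,cv2
from scipy.optimize import least_squares
from scipy.spatial.transform import Rotation as Ro
C={n:arm.camera_info(n) for n in("scene","top")}
def proj(n,P):
    T=np.array(C[n]["pose"]);K=np.array(C[n]["K"])
    p=(np.asarray(P)-T[:3,3])@T[:3,:3];q=p@K.T
    return q[...,:2]/q[...,2:]
def fit(pts,x0,free_z=False):
    # pts: (cam,u,v,[x,y,z]mm)
    def f(x):
        c,s=np.cos(x[2]),np.sin(x[2]);r=[]
        for n,u,v,p in pts:
            p=np.array(p)/1000
            P=[x[0]+c*p[0]-s*p[1],x[1]+s*p[0]+c*p[1],p[2]]
            r+=list(proj(n,P)-[u,v])
        return np.array(r)
    o=least_squares(f,x0,loss='soft_l1');return o.x,f(o.x).reshape(-1,2)
E
python3 - <<'E'
from h import *
def cr(n,u,v,x0,y0,s,p): return (n,(u+.5)/s-.5+x0,(v+.5)/s-.5+y0,p)
tt=lambda u,v,p:cr("top",u,v,280,170,7,p)
tc=lambda u,v,p:cr("top",u,v,130,140,6,p)
st=lambda u,v,p:cr("scene",u,v,150,180,8,p)
sc=lambda u,v,p:cr("scene",u,v,300,160,8,p)
tr=[tt(45,88,[75,85,16]),tt(540,80,[75,-85,16]),tt(568,515,[-75,-85,16]),tt(58,522,[-75,85,16]),
 st(85,232,[-75,-85,16]),st(625,147,[-75,85,16]),st(757,408,[75,85,16]),st(148,530,[75,-85,16])]
ca=[tc(270,68,[88,-35,14]),tc(398,525,[-112,-35,14]),
 sc(712,500,[88,35,14]),sc(560,578,[88,-35,14]),sc(100,272,[-112,-35,14])]
for z in [(265,55,-109,31),(130,100,-109,-31),(255,180,-51,-31),(392,122,-51,31)]: ca.append(sc(z[0],z[1],[z[2],z[3],77]))
for z in [(155,405,-51,31),(318,368,-51,-31),(355,508,-109,-31),(195,558,-109,31)]: ca.append(tc(z[0],z[1],[z[2],z[3],77]))
ce=[tt(187,100,[60,0,44]),st(587,338,[60,0,40]),tt(200,468,[-60,0,40]),tt(144,132,[52,16,40]),tt(228,132,[52,-16,40]),tt(155,465,[-60,16,38]),tt(244,465,[-60,-16,38])]
for nm,p,x0 in(("tray",tr,[.55,-.2,0]),("crad",ca,[.55,.16,0]),("cell",ce,[.55,-.2,0])):
    x,r=fit(p,x0);print(nm,np.round(x,4),np.degrees(x[2]).round(2),"\n",np.round(r,1).tolist())
E
```

```text
tray [ 0.492  -0.1899  0.0211] 1.21 
 [[-0.0, -0.6], [-0.2, -0.4], [-0.0, 0.4], [-0.3, 0.4], [-0.7, -0.4], [-0.2, -0.8], [0.4, 0.7], [-0.1, 0.1]]
crad [0.549  0.1766 0.3088] 17.69 
 [[0.1, -1.1], [-0.1, 0.5], [0.6, -0.5], [-0.4, -0.2], [-1.1, -0.5], [-0.1, -0.5], [-0.8, 0.1], [-0.5, -0.4], [0.2, 0.1], [-0.3, 0.2], [-0.4, -1.8], [0.1, -0.3], [-0.6, -0.2]]
cell [ 0.4927 -0.1505  0.0236] 1.35 
 [[-0.0, 0.5], [0.2, 1.0], [0.0, -0.1], [-0.8, -0.2], [0.9, -0.4], [-0.7, 0.5], [0.6, 0.3]]
```

Run:
```python
from h import *
print(proj("scene",[.165,.655,.253]),proj("top",[.165,.655,.253]))
def ray(n,u,v,z):
    T=np.array(C[n]["pose"]);d=T[:3,:3]@np.linalg.inv(C[n]["K"])@[u,v,1];return (T[:3,3]+d*(z-T[2,3])/d[2]).round(3)
for n,u,v,z in[("scene",468,185,0),("scene",485,112,.2),("top",15,205,.2),("top",5,300,.25),("top",240,160,.03),("scene",300,246,0),("top",206,98,.085),("top",30,95,.2),("scene",415,145,0),("top",250,235,.02),("top",255,300,0),("scene",385,107,0),("top",124,75,.08)]: print(n,u,v,ray(n,u,v,z))
im=arm.capture("wrist");cv2.imwrite("pics/w0.png",im[:,:,::-1])
c=arm.camera_info("wrist");print(c)
```

```text
[434.38687629  62.54249371] [-176.87943902  389.43769183]
scene 468 185 [0.515 0.569 0.   ]
scene 485 112 [0.474 0.59  0.2  ]
top 15 205 [0.475 0.424 0.2  ]
top 5 300 [0.305 0.385 0.25 ]
top 240 160 [0.614 0.008 0.03 ]
scene 300 246 [0.631 0.005 0.   ]
top 206 98 [0.749 0.087 0.085]
top 30 95 [0.7   0.426 0.2  ]
scene 415 145 [0.243 0.59  0.   ]
top 250 235 [ 0.436 -0.019  0.02 ]
top 255 300 [ 0.289 -0.032  0.   ]
scene 385 107 [-0.118  0.704  0.   ]
top 124 75 [0.809 0.286 0.08 ]
{'K': array([[297.31863964,   0.        , 255.61395039],
       [  0.        , 297.31863964, 191.21583674],
       [  0.        ,   0.        ,   1.        ]]), 'pose': array([[ 0.24439561,  0.93144901,  0.26958028,  0.09760866],
       [ 0.96967234, -0.23403805, -0.07043969,  0.67172042],
       [-0.00251894,  0.27861969, -0.96039821,  0.37358672],
       [ 0.        ,  0.        ,  0.        ,  1.        ]])}
```

View pics/w0.png

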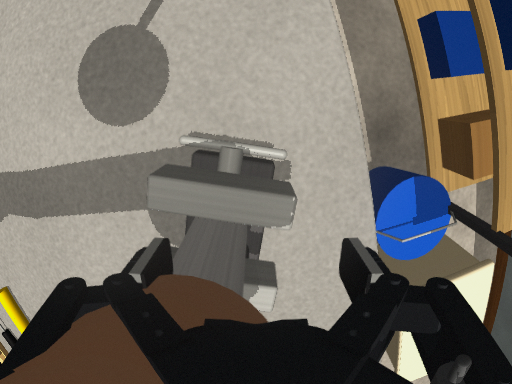

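Run:
```python
from h import *
s=cv2.imread("pics/scene0.png")
cv2.imwrite("pics/s_hand.png",cv2.resize(s[0:200,360:512],None,fx=3.9,fy=3,interpolation=cv2.INTER_CUBIC))
```

```text
(no output)
```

View pics/s_hand.png

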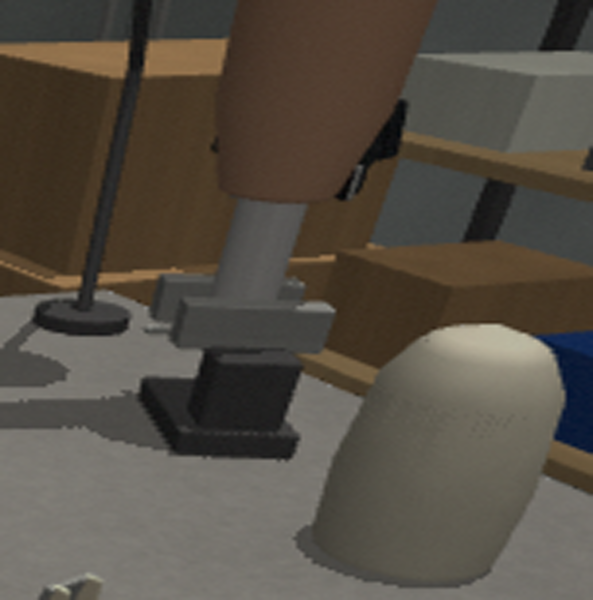

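```bash
cat >> h.py <<'E'
def rayd(n,u,v,info=None):
    c=info or C[n];T=np.array(c["pose"]);K=np.array(c["K"])
    if n=="wrist":
        a=(u-K[0,2])/K[0,0];b=(v-K[1,2])/K[1,1];r=np.hypot(a,b)
        d=np.array([a/r*np.sin(r),b/r*np.sin(r),np.cos(r)])
    else: d=np.linalg.inv(K)@[u,v,1]
    d=T[:3,:3]@d;return T[:3,3],d/np.linalg.norm(d)
def tri(*rs):
    A=np.zeros((3,3));b=np.zeros(3)
    for o,d in rs:
        M=np.eye(3)-np.outer(d,d);A+=M;b+=M@o
    P=np.linalg.solve(A,b);return P.round(4),[round(float(np.linalg.norm(np.cross(P-o,d)))*1000,1) for o,d in rs]
E
python3 - <<'E'
from h import *
w=arm.camera_info("wrist")
print("clamp",tri(rayd("scene",425,107),rayd("wrist",222,200,w)))
print("pipe",tri(rayd("scene",427,80),rayd("wrist",212,255,w)))
print("brown",tri(rayd("scene",432,40),rayd("top",30,90)),tri(rayd("scene",430,65),rayd("top",45,100)))
for z in(.2,.3,.4,.5,.6):
    for uv in((0,45),(0,110),(57,100),(30,115)):
        o,d=rayd("top",*uv);print(z,uv,(o+d*(z-o[2])/d[2]).round(2),end=' ')
    print()
print(proj("top",np.array([[.24,.6,.0],[.24,.6,.2],[.24,.6,.4],[.25,.62,.6]])))
E
```

```text
clamp (array([0.1807, 0.6299, 0.1111]), [13.2, 13.2])
pipe (array([0.1826, 0.6232, 0.2029]), [3.0, 3.0])
brown (array([0.5973, 0.2696, 0.4236]), [10.9, 10.9]) (array([0.603 , 0.2744, 0.3775]), [11.0, 11.0])
0.2 (0, 45) [0.81 0.5  0.2 ] 0.2 (0, 110) [0.67 0.48 0.2 ] 0.2 (57, 100) [0.69 0.37 0.2 ] 0.2 (30, 115) [0.66 0.42 0.2 ] 
0.3 (0, 45) [0.75 0.43 0.3 ] 0.3 (0, 110) [0.63 0.41 0.3 ] 0.3 (57, 100) [0.65 0.31 0.3 ] 0.3 (30, 115) [0.62 0.36 0.3 ] 
0.4 (0, 45) [0.69 0.35 0.4 ] 0.4 (0, 110) [0.58 0.34 0.4 ] 0.4 (57, 100) [0.6  0.25 0.4 ] 0.4 (30, 115) [0.58 0.29 0.4 ] 
0.5 (0, 45) [0.63 0.28 0.5 ] 0.5 (0, 110) [0.54 0.26 0.5 ] 0.5 (57, 100) [0.56 0.2  0.5 ] 0.5 (30, 115) [0.54 0.23 0.5 ] 
0.6 (0, 45) [0.57 0.2  0.6 ] 0.6 (0, 110) [0.5  0.19 0.6 ] 0.6 (57, 100) [0.51 0.14 0.6 ] 0.6 (30, 115) [0.5  0.16 0.6 ] 
[[ -22.26722229  319.94433112]
 [-102.80031965  334.7213524 ]
 [-246.44613075  361.07892805]
 [-594.47690411  406.98215865]]
```

Run:
```python
from h import *
w=arm.camera_info("wrist")
print(tri(rayd("scene",427,66),rayd("wrist",205,277,w)))
print("pipe bottom",tri(rayd("scene",424,97),rayd("wrist",232,158,w)),tri(rayd("scene",424,97),rayd("wrist",215,225,w)))
print("bar corners", tri(rayd("scene",407,110),rayd("wrist",297,210,w)),tri(rayd("scene",445,102),rayd("wrist",152,195,w)))
print(arm.state()["wrist_force"])
# reprojection
for P in([.22,.6,.0],[.2,.6,.1],[.2,.6,.2],[.25,.58,.25],[.25,.58,.45],[.35,.56,.3]): print(P,proj("scene",P))
```

```text
(array([0.1711, 0.6251, 0.245 ]), [1.1, 1.1])
pipe bottom (array([0.1411, 0.6513, 0.1319]), [12.3, 12.3]) (array([0.1855, 0.6203, 0.1474]), [6.6, 6.6])
bar corners (array([0.1708, 0.6459, 0.1005]), [49.8, 49.8]) (array([0.1891, 0.6254, 0.1536]), [68.8, 68.8])
[ 0.36958193  0.520954   -0.45634628]
[0.22, 0.6, 0.0] [413.32708508 141.98281604]
[0.2, 0.6, 0.1] [416.27644474 112.36690085]
[0.2, 0.6, 0.2] [423.2614882   82.81091242]
[0.25, 0.58, 0.25] [431.9982047   71.57902309]
[0.25, 0.58, 0.45] [449.70652096  -0.90031383]
[0.35, 0.56, 0.3] [453.9653215  63.1473859]
```

```bash
cat >> h.py <<'E'
def Rz(yaw,pitch=0):
    # tool x along world yaw direction (tool z down), then cell pitch up (button up) by pitch deg
    a=np.radians(yaw);R=np.array([[np.cos(a),np.sin(a),0],[np.sin(a),-np.cos(a),0],[0,0,-1.]])
    return R@Ro.from_euler('y',pitch,degrees=True).as_matrix()
def rows(P,R,way):
    # way: list (P1,R1,n): linear pos + slerp in n rows ; returns tool-frame rows
    out=[]
    from scipy.spatial.transform import Slerp
    for P1,R1,n in way:
        P1=np.array(P1);S=Slerp([0,1],Ro.from_matrix([R,R1]))
        for k in range(1,n+1):
            Pa=way_p if k>1 else P; Ra=way_R if k>1 else R
            way_p=P+(P1-P)*k/n;way_R=S(k/n).as_matrix()
            out.append(([*(Ra.T@(way_p-Pa)*1000).round(1)],[*Ro.from_matrix(Ra.T@way_R).as_rotvec().round(4)]))
        P,R=P1,R1
    return out
def show(o,g):
    for i,(a,b) in enumerate(o):
        if i%8==0: print('--')
        print("[[%g,%g,%g],[%g,%g,%g],%g],"%(*a,*b,g),end='')
    print()
E
python3 - <<'E'
from h import *
s=arm.state();P=s["tool_pos"];R=s["tcp_rot"]
a0=165.9
w=[((.107,.447,.25),R,5)]
for k in range(1,21):
    az=np.radians(76.5+(-17-76.5)*k/20);r=.46+(.515-.46)*k/20
    w.append(((r*np.cos(az),r*np.sin(az),.25),Rz(a0+(1.35-a0)*k/20),1))
o=rows(P,R,w);show([(np.round(a,0),np.round(b,3)) for a,b in o],.6)
print(Rz(1.35))
E
```

```text
--
[[1,-43,1],[0,-0,0],0.6],[[1,-43,1],[0,0,0],0.6],[[1,-43,1],[0,0,0],0.6],[[1,-43,1],[0,0,0],0.6],[[1,-43,1],[0,0,0],0.6],[[-38,2,-0],[-0.002,0,0.143],0.6],[[-38,4,0],[0,0,0.144],0.6],[[-38,6,0],[0,0,0.144],0.6],--
[[-37,9,0],[0,0,0.144],0.6],[[-37,11,0],[0,0,0.144],0.6],[[-36,13,0],[0,0,0.144],0.6],[[-36,16,0],[0,0,0.144],0.6],[[-35,18,0],[0,0,0.144],0.6],[[-34,20,0],[0,0,0.144],0.6],[[-33,22,0],[0,0,0.144],0.6],[[-32,24,0],[0,0,0.144],0.6],--
[[-30,26,0],[0,0,0.144],0.6],[[-29,28,0],[0,0,0.144],0.6],[[-27,30,0],[0,0,0.144],0.6],[[-25,32,0],[0,0,0.144],0.6],[[-23,34,0],[0,0,0.144],0.6],[[-21,35,0],[0,0,0.144],0.6],[[-19,37,0],[0,0,0.144],0.6],[[-17,38,0],[0,0,0.144],0.6],--
[[-15,39,0],[0,0,0.144],0.6],
[[ 0.99972243  0.02355976  0.        ]
 [ 0.02355976 -0.99972243  0.        ]
 [ 0.          0.         -1.        ]]
```

>>> {"name": "step_arm", "arguments": {"steps": [[[0,-20,0],[0,0,0],0.8],[[0,-40,0],[0,0,0],0.6],[[0,-40,0],[0,0,0],0.6],[[0,-40,0],[0,0,0],0.6],[[0,-40,0],[0,0,0],0.6],[[0,-33,0],[0,0,0],0.6],[[-38,3,0],[0,0,0.144],0.6],[[-38,4,0],[0,0,0.144],0.6]]}}

```text
time: 0.95
tool_pos: [0.1868, 0.4303, 0.2537]
tcp_rot: [[-0.859, 0.512, 0.0], [0.512, 0.859, 0.001], [0.0, 0.001, -1.0]]
wrist_force: [1.0, 1.4, -0.4]
finger_gap: 0.601
```

>>> {"name": "step_arm", "arguments": {"steps": [[[-38,6,0],[0,0,0.144],0.6],[[-37,9,0],[0,0,0.144],0.6],[[-37,11,0],[0,0,0.144],0.6],[[-36,13,0],[0,0,0.144],0.6],[[-36,16,0],[0,0,0.144],0.6],[[-35,18,0],[0,0,0.144],0.6],[[-34,20,0],[0,0,0.144],0.6],[[-33,22,0],[0,0,0.144],0.6]]}}

```text
time: 1.75
tool_pos: [0.4294, 0.2421, 0.2533]
tcp_rot: [[0.121, 0.993, 0.0], [0.993, -0.121, 0.0], [0.0, 0.0, -1.0]]
wrist_force: [1.1, 0.6, -0.7]
finger_gap: 0.599
```

>>> {"name": "step_arm", "arguments": {"steps": [[[-32,24,0],[0,0,0.144],0.6],[[-30,26,0],[0,0,0.144],0.6],[[-29,28,0],[0,0,0.144],0.6],[[-27,30,0],[0,0,0.144],0.6],[[-25,32,0],[0,0,0.144],0.6],[[-23,34,0],[0,0,0.144],0.6],[[-21,35,0],[0,0,0.144],0.6],[[-19,37,0],[0,0,0.144],0.6]]}}

```text
time: 2.55
tool_pos: [0.5072, -0.0674, 0.2533]
tcp_rot: [[0.956, 0.293, 0.0], [0.293, -0.956, 0.0], [0.0, 0.0, -1.0]]
wrist_force: [0.5, -0.3, 0.0]
finger_gap: 0.6
```

Run:
```python
from h import *
s=arm.state();print(s["time"],s["joints"].round(1),s["tool_pos"])
o=rows(s["tool_pos"],s["tcp_rot"],[((.4927,-.1505,.18),Rz(1.35),3)]);show(o,.6)
```

```text
2.55 [-32.9  13.5  42.7 111.6 -10.7  58.8 -58.4] [ 0.50720285 -0.06740604  0.25326096]
--
[[-12.7,25.1,24.4],[-0,-0.0001,0.0913],0.6],[[-10.4,26.1,24.4],[-0,-0.0001,0.0913],0.6],[[-8,27,24.4],[-0,-0.0001,0.0913],0.6],
```

>>> {"name": "step_arm", "arguments": {"steps": [[[-13,25,20],[0,0,0.091],0.6],[[-10,26,20],[0,0,0.091],0.6],[[-8,27,20],[0,0,0.091],0.6],[[0,0,0],[0,0,0],0.6],[[0,0,0],[0,0,0],0.6]]}}

```text
time: 3.05
tool_pos: [0.4929, -0.1491, 0.193]
tcp_rot: [[1.0, 0.029, -0.001], [0.029, -1.0, 0.0], [-0.001, -0.0, -1.0]]
wrist_force: [0.6, 0.6, 0.1]
finger_gap: 0.599
```

Run:
```python
from h import *
s=arm.state();print(s["time"],s["joints"].round(1),s["tool_pos"],s["wrist_force"])
c=arm.camera_info("wrist");im=arm.capture("wrist");cv2.imwrite("pics/w1.png",im[:,:,::-1]);np.save("pics/w1.npy",c["pose"])
```

```text
3.05 [-24.2  19.7  45.4 115.1 -17.6  52.2 -57.8] [ 0.49292552 -0.14911902  0.19295743] [0.5909348  0.57628233 0.10648275]
```

View pics/w1.png

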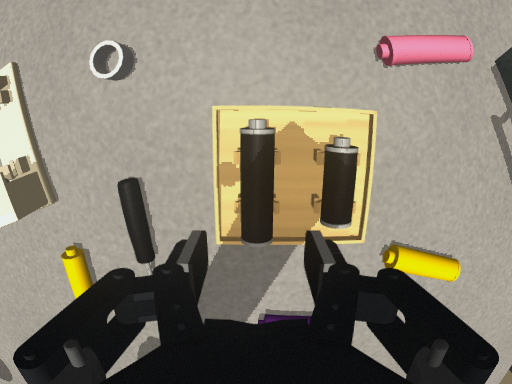

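Run:
```python
from h import *
c=arm.camera_info("wrist");print(np.round(c["pose"],3).tolist())
def g(u,v,z):
    o,d=rayd("wrist",u,v,c);return (o+d*(z-o[2])/d[2]).round(4)
print("tip",g(258,120,.045),"sh L",g(241,130,.04),"R",g(275,130,.04),"flat L",g(241,240,.04),"R",g(274,240,.04),"flat bottom end",g(257,244,.03),"mid L",g(240,185,.04),"R",g(274,185,.04))
print("tray rim", g(213,107,.016),g(377,111,.016),g(365,243,.016),g(217,243,.016))
```

```text
[[0.031, -0.961, -0.276, 0.565], [-1.0, -0.03, -0.009, -0.146], [0.001, 0.276, -0.961, 0.315], [0.0, 0.0, 0.0, 1.0]]
tip [ 0.5542 -0.1487  0.045 ] sh L [ 0.5443 -0.1334  0.04  ] R [ 0.5453 -0.1647  0.04  ] flat L [ 0.434  -0.1354  0.04  ] R [ 0.435 -0.169  0.04 ] flat bottom end [ 0.4251 -0.1521  0.03  ] mid L [ 0.4919 -0.1336  0.04  ] R [ 0.4929 -0.1661  0.04  ]
tray rim [ 0.5653 -0.1037  0.016 ] [ 0.5707 -0.2734  0.016 ] [ 0.4203 -0.2787  0.016 ] [ 0.4177 -0.1076  0.016 ]
```

Run:
```python
import cv2
s=cv2.imread("pics/w1.png");cv2.imwrite("pics/w1c.png",cv2.resize(s[95:260,200:390],None,fx=4,fy=3.6,interpolation=cv2.INTER_CUBIC))
```

```text
(no output)
```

View pics/w1c.png

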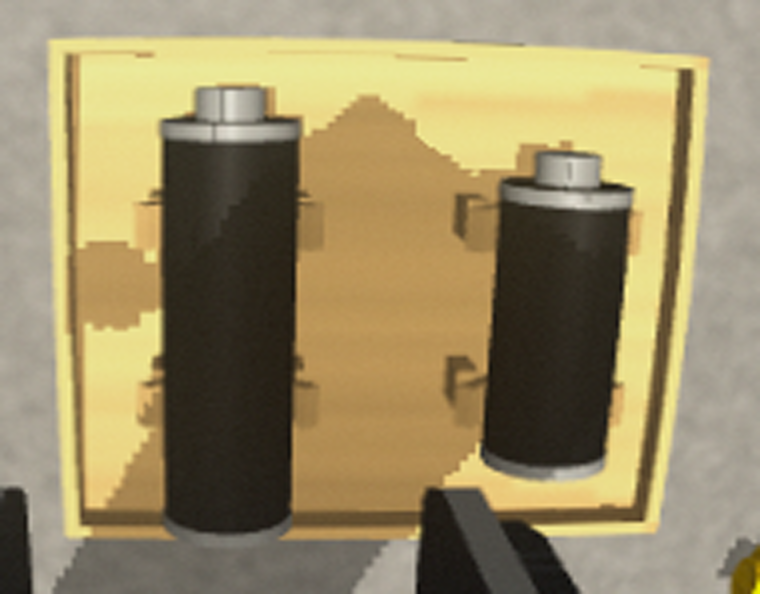

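>>> {"name": "step_arm", "arguments": {"steps": [[[1,0.7,35],[0,0,0],0.6],[[0,0,40],[0,0,0],0.6],[[0,0,40],[0,0,0],0.6],[[0,0,25],[0,0,0],0.6],[[0,0,10],[0,0,0],0.6],[[0,0,0],[0,0,0],0.6],[[0,0,0],[0,0,0],0.6]]}}

```text
time: 3.8
tool_pos: [0.4956, -0.1495, 0.0445]
tcp_rot: [[1.0, 0.031, 0.003], [0.031, -1.0, -0.0], [0.003, 0.0, -1.0]]
wrist_force: [-0.3, 0.2, 0.5]
finger_gap: 0.601
```

Run:
```python
from h import *
s=arm.state();print(s["time"],s["joints"].round(1),s["tool_pos"],s["wrist_force"])
im=arm.capture("wrist");cv2.imwrite("pics/w2.png",im[:,:,::-1])
```

```text
3.8 [-14.2  32.9  34.3 120.6 -31.9  35.5 -45.8] [ 0.49555163 -0.14949182  0.04454472] [-0.32634853  0.20297775  0.51510428]
```

View pics/w2.png

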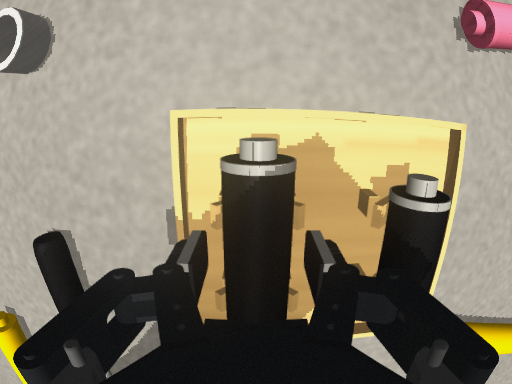

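The fingers straddle the long cell at (258,240), clear of the short cell and the rim. Closing.

>>> {"name": "step_arm", "arguments": {"steps": [[[-1,0,1],[0,0,0],0.3],[[0,0,0],[0,0,0],0.2],[[0,0,0],[0,0,0],0.2],[[0,0,0],[0,0,0],0.2],[[0,0,0],[0,0,0],0.2]], "grip_force": 50}}

```text
time: 4.35
tool_pos: [0.4941, -0.1501, 0.0436]
tcp_rot: [[1.0, 0.03, 0.002], [0.03, -1.0, -0.0], [0.002, 0.0, -1.0]]
wrist_force: [-0.7, 0.0, 6.0]
finger_gap: 0.358
```

Run:
```python
from h import *
s=arm.state();print(s["time"],s["finger_gap"],s["tool_pos"],s["wrist_force"])
```

```text
4.35 0.35790765154175636 [ 0.49407787 -0.15014738  0.04358189] [-0.70907266  0.04444734  5.99626898]
```

>>> {"name": "step_arm", "arguments": {"steps": [[[0,0,-10],[0,0,0],0.2],[[0,0,-25],[0,0,0],0.2],[[0,0,-40],[0,0,0],0.2],[[0,0,-40],[0,0,0],0.2],[[0,0,-30],[0,0,0],0.2],[[0,0,0],[0,0,0],0.2]]}}

```text
time: 4.95
tool_pos: [0.4953, -0.1506, 0.1913]
tcp_rot: [[1.0, 0.03, 0.008], [0.03, -1.0, -0.0], [0.008, 0.001, -1.0]]
wrist_force: [1.2, -0.0, -2.0]
finger_gap: 0.359
```

Run:
```python
from h import *
s=arm.state();print(s["time"],s["joints"].round(1),s["finger_gap"],s["tool_pos"],s["wrist_force"])
c=arm.camera_info("wrist");print(np.round(c["pose"],4).tolist())
im=arm.capture("wrist");cv2.imwrite("pics/w3.png",im[:,:,::-1])
# path to above cradle
cx,cy,yaw=.549,.1766,17.69
o=rows(s["tool_pos"],s["tcp_rot"],[((cx,cy,.2),Rz(yaw),9)]);show(o,.2)
```

```text
4.95 [-24.5  20.   46.1 115.2 -18.5  51.7 -56.9] 0.35928089552179626 [ 0.4952596  -0.1505904   0.19132918] [ 1.15866801 -0.0399425  -1.95724321]
[[0.0296, -0.9629, -0.2683, 0.5657], [-0.9996, -0.028, -0.0097, -0.1483], [0.0018, 0.2685, -0.9633, 0.313], [0.0, 0.0, 0.0, 1.0]]
--
[[7.1,-36.2,-0.9],[0.0002,-0.0009,-0.031],0.2],[[8.2,-35.9,-0.9],[0.0002,-0.0009,-0.031],0.2],[[9.3,-35.7,-0.9],[0.0002,-0.0009,-0.031],0.2],[[10.4,-35.3,-0.9],[0.0002,-0.0009,-0.031],0.2],[[11.5,-35,-0.9],[0.0002,-0.0009,-0.031],0.2],[[12.6,-34.6,-0.9],[0.0002,-0.0009,-0.031],0.2],[[13.6,-34.2,-0.9],[0.0002,-0.0009,-0.031],0.2],[[14.7,-33.8,-0.9],[0.0002,-0.0009,-0.031],0.2],--
[[15.7,-33.3,-1],[0.0002,-0.0009,-0.031],0.2],
```

View pics/w3.png

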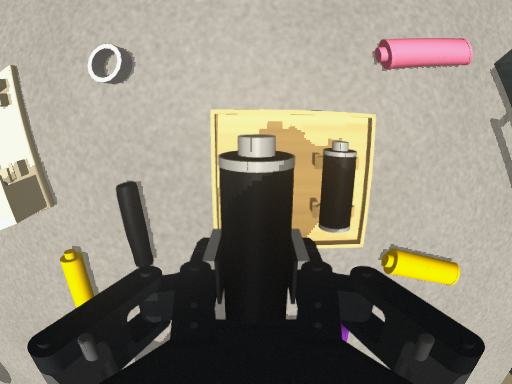

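>>> {"name": "step_arm", "arguments": {"steps": [[[7,-36,-6],[0,0,-0.031],0.2],[[8,-36,-6],[0,0,-0.031],0.2],[[9,-36,-6],[0,0,-0.031],0.2],[[10,-35,-6],[0,0,-0.031],0.2],[[5,-35,-6],[0,0,-0.031],0.2],[[0,-35,-6],[0,0,-0.031],0.2],[[0,0,0],[0,0,0],0.2],[[0,0,0],[0,0,0],0.2]]}}

```text
time: 5.8
tool_pos: [0.508, 0.066, 0.2218]
tcp_rot: [[0.976, 0.216, -0.003], [0.216, -0.976, -0.001], [-0.003, 0.0, -1.0]]
wrist_force: [-0.6, -0.7, -3.4]
finger_gap: 0.359
```

Run:
```python
from h import *
s=arm.state();print(s["time"],s["joints"].round(1),s["finger_gap"],s["tool_pos"],s["wrist_force"])
c=arm.camera_info("wrist");np.save("pics/w4.npy",c["pose"])
im=arm.capture("wrist")[:,:,::-1].copy();cv2.imwrite("pics/w4.png",im)
T=np.eye(4);T[:3,:3]=s["tcp_rot"];T[:3,3]=s["tool_pos"]
M=np.linalg.inv(T)@c["pose"];print(M.round(4).tolist())
```

```text
5.8 [-46.8  16.2  42.2 113.5 -13.1  55.3 -75.7] 0.3586245804053897 [0.50803503 0.06603141 0.22182309] [-0.55630836 -0.73650088 -3.38424276]
[[-0.0001, -0.961, -0.2766, 0.0715], [1.0, -0.0005, 0.0014, 0.0], [-0.0015, -0.2766, 0.961, -0.1211], [0.0, 0.0, 0.0, 1.0]]
```

View pics/w4.png

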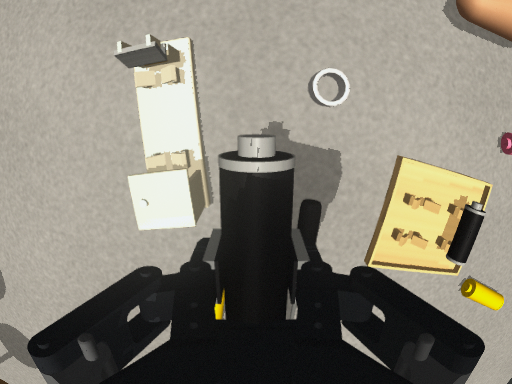

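Run:
```python
import cv2
s=cv2.imread("pics/w4.png")
x0,y0,k=105,25,5
c=cv2.resize(s[y0:y0+115,x0:x0+115],None,fx=k,fy=k,interpolation=cv2.INTER_CUBIC)
cv2.imwrite("pics/w4a.png",c)
c=cv2.resize(s[130:240,115:225],None,fx=k,fy=k,interpolation=cv2.INTER_CUBIC);cv2.imwrite("pics/w4b.png",c)
c=cv2.resize(s[120:200,205:305],None,fx=7,fy=7,interpolation=cv2.INTER_CUBIC);cv2.imwrite("pics/w4c.png",c)
```

```text
(no output)
```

View pics/w4a.png

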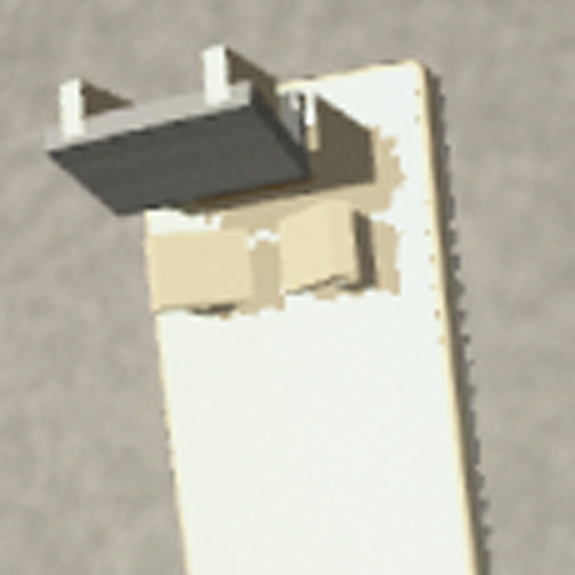

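View pics/w4b.png

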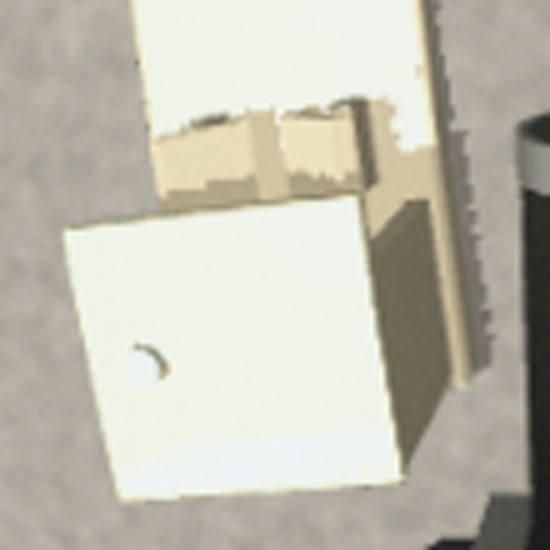

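View pics/w4c.png

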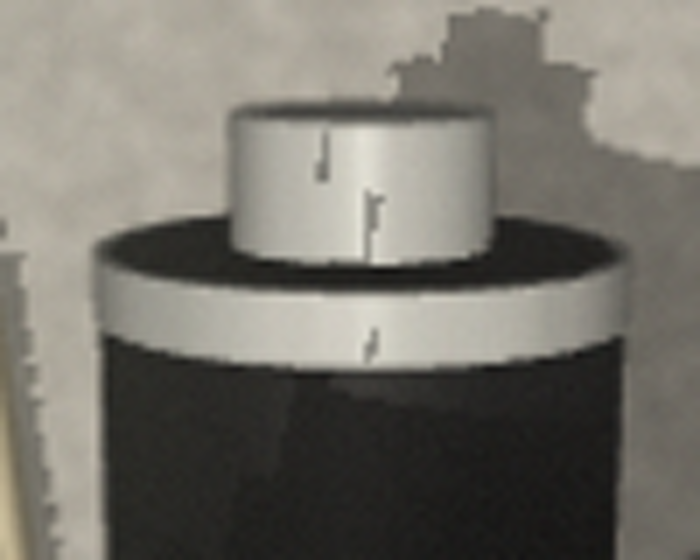

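```bash
cat >> h.py <<'E'
def wproj(pose,P,K=None):
    K=np.array(C.get("wrist",arm.camera_info("wrist"))["K"]);T=np.array(pose)
    p=(np.asarray(P)-T[:3,3])@T[:3,:3];rr=np.hypot(p[0],p[1]);th=np.arctan2(rr,p[2])
    return np.array([K[0,2]+K[0,0]*th*p[0]/rr,K[1,2]+K[1,1]*th*p[1]/rr])
E
python3 - <<'E'
from h import *
pose=np.load("pics/w4.npy")
a=lambda u,v,p:((u+.5)/5-.5+105,(v+.5)/5-.5+25,p)
b=lambda u,v,p:((u+.5)/5-.5+115,(v+.5)/5-.5+130,p)
pts=[a(428,62,[88,-35,14]),b(65,230,[-51,31,77]),b(360,193,[-51,-31,77]),b(403,483,[-109,-31,77]),b(122,500,[-109,31,77]),
 a(118,215,[54.5,20,61]),a(308,177,[54.5,-20,61]),a(48,152,[63,20,94]),a(253,92,[63,-20,94])]
def f(x,q=pts):
    c,s=np.cos(x[2]),np.sin(x[2]);r=[]
    for u,v,p in q:
        p=np.array(p)/1e3
        r+=list(wproj(pose,[x[0]+c*p[0]-s*p[1],x[1]+s*p[0]+c*p[1],p[2]])-[u,v])
    return np.array(r)
o=least_squares(f,[.549,.1766,.309],loss='soft_l1')
print(o.x.round(4),np.degrees(o.x[2]));print(f(o.x).reshape(-1,2).round(1).tolist())
# cell in tool
Tt=np.eye(4);s=arm.state();Tt[:3,:3]=s["tcp_rot"];Tt[:3,3]=s["tool_pos"]
M=np.linalg.inv(Tt)@pose
inf={"pose":M,"K":arm.camera_info("wrist")["K"]}
for u,v in((256.3,136.1),(256.3,156),(237.4,136.1),(275.3,136.1),(218.4,156),(294.3,156)):
    o_,d=rayd("wrist",u,v,inf);print((o_+d*(.003-o_[2])/d[2]).round(4))
E
```

```text
[0.5495 0.1768 0.3114] 17.844612788288522
[[-0.8, -1.5], [-0.7, -0.3], [0.0, 0.2], [0.7, -0.1], [-0.4, 0.4], [0.9, -0.0], [0.6, -0.1], [-0.3, -0.2], [-0.1, 2.2]]
[ 0.0597 -0.001   0.003 ]
[ 0.0513 -0.0009  0.003 ]
[ 0.0597 -0.0088  0.003 ]
[0.0598 0.007  0.003 ]
[ 0.0513 -0.017   0.003 ]
[0.0514 0.0152 0.003 ]
```

```bash
cat >> h.py <<'E'
CX,CY,YAW=.549,.1763,17.75
OFF=np.array([-.0003,0,.003])
def pose_f(th,fx,fz,slide=0,up=0,dy=0):
    t=np.radians(th);R=Rz(YAW,th)
    cx=fx+(60+slide)*np.cos(t);cz=fz+(60+slide)*np.sin(t)+up
    a=np.radians(YAW);c=np.array([CX+(cx*np.cos(a)-dy*np.sin(a))/1e3,CY+(cx*np.sin(a)+dy*np.cos(a))/1e3,cz/1e3])
    return c-R@OFF,R
def where(s=None):
    # current cell f in cradle frame assuming rigid hold
    s=s or arm.state();R=s["tcp_rot"];c=s["tool_pos"]+R@OFF;f=c-R[:,0]*.06
    a=np.radians(YAW);d=f-[CX,CY,0]
    th=np.degrees(np.arcsin(R[2,0]));yaw=np.degrees(np.arctan2(R[1,0],R[0,0]))
    return "t %.2f th %.2f yaw %.2f f(%.1f,%.1f,%.1f) F %s gap %.3f"%(s["time"],th,yaw,1e3*(d[0]*np.cos(a)+d[1]*np.sin(a)),1e3*(-d[0]*np.sin(a)+d[1]*np.cos(a)),1e3*d[2],s["wrist_force"].round(1),s["finger_gap"])
def plan(*w,g=.2):
    s=arm.state();print(where(s),s["joints"].round(0))
    show(rows(s["tool_pos"],s["tcp_rot"],[(*pose_f(*a),n) for a,n in w]),g)
E
python3 - <<'E'
from h import *
plan(((32,-55,49.5,18,80),6))
E
```

```text
t 5.85 th -0.17 yaw 12.35 f(-132.8,-88.2,219.2) F [-0.  -0.4 -3.2] gap 0.359 [-47.  16.  42. 114. -13.  55. -76.]
--
[[12.3,-16.9,8],[0.0045,0.0935,-0.0153],0.2],[[11.7,-16.6,9.2],[0.0045,0.0935,-0.0153],0.2],[[11,-16.4,10.4],[0.0045,0.0935,-0.0153],0.2],[[10.3,-16.2,11.4],[0.0045,0.0935,-0.0153],0.2],[[9.4,-16,12.4],[0.0045,0.0935,-0.0153],0.2],[[8.4,-15.8,13.3],[0.0045,0.0935,-0.0153],0.2],
```

>>> {"name": "step_arm", "arguments": {"steps": [[[12,-17,8],[0.004,0.0935,-0.015],0.2],[[12,-17,9],[0.004,0.0935,-0.015],0.2],[[11,-16,10],[0.004,0.0935,-0.015],0.2],[[10,-16,11],[0.004,0.0935,-0.015],0.2],[[9,-16,12],[0.004,0.0935,-0.015],0.2],[[8,-16,13],[0.004,0.0935,-0.015],0.2],[[0,0,0],[0,0,0],0.2],[[0,0,0],[0,0,0],0.2]]}}

```text
time: 6.65
tool_pos: [0.5517, 0.1695, 0.179]
tcp_rot: [[0.841, 0.299, 0.451], [0.257, -0.954, 0.153], [0.476, -0.013, -0.879]]
wrist_force: [0.7, -0.6, -2.5]
finger_gap: 0.354
```

Run:
```python
from h import *
plan(((32,-55,49.5,18,40),2))
for n in("wrist","scene"):
    im=arm.capture(n)[:,:,::-1].copy();cv2.imwrite(f"pics/{n}5.png",im)
s=cv2.imread("pics/scene5.png");cv2.imwrite("pics/s5c.png",cv2.resize(s[110:250,270:430],None,fx=4.5,fy=4.2,interpolation=cv2.INTER_CUBIC))
```

```text
t 6.65 th 28.43 yaw 16.99 f(-51.1,-6.6,147.6) F [ 0.7 -0.6 -2.5] gap 0.354 [-54.  15.  38. 126. -36.  15. -60.]
--
[[-6.8,-3.4,22.2],[-0.004,0.0311,-0.006],0.2],[[-7.4,-3.5,22],[-0.004,0.0311,-0.006],0.2],
```

View pics/wrist5.png

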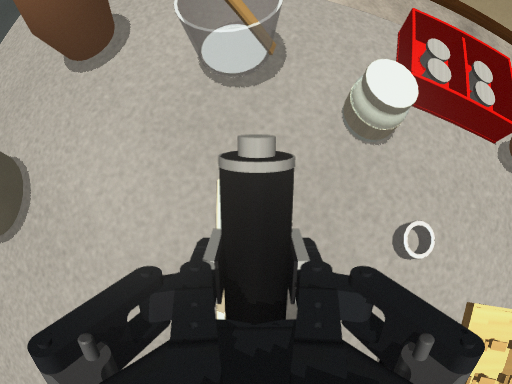

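View pics/s5c.png

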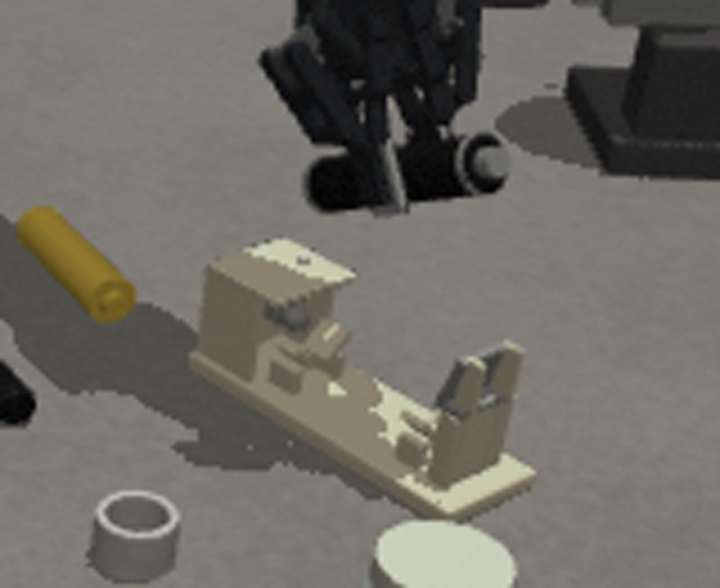

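```bash
cat > kin.py <<'E'
import numpy as np, itertools
from scipy.optimize import least_squares
from scipy.spatial.transform import Rotation as Ro
def Tm(R=None,t=(0,0,0)):
    T=np.eye(4)
    if R is not None:T[:3,:3]=R
    T[:3,3]=t;return T
rz=lambda a:Tm(Ro.from_euler('z',a,degrees=True).as_matrix())
ry=lambda a:Tm(Ro.from_euler('y',a,degrees=True).as_matrix())
def fk(q,p,sg):
    # p: d1,a1,L1,ae,L2,ae2,a6,Lt, off7
    T=rz(sg[0]*q[0])@Tm(t=(p[1],0,p[0]))@ry(q[1])@rz(sg[1]*q[2])@Tm(t=(p[3],0,p[2]))@ry(q[3])@Tm(t=(p[5],0,p[4]))@rz(sg[2]*q[4])@ry(q[5])@Tm(t=(p[6],0,p[7]))@rz(sg[3]*q[6]+p[8])
    return T
E
python3 - <<'E'
from kin import *
from station import arm
s=arm.state()
S=[([-77.514,26.898,-2.784,87.875,1.381,65.375,-4.713],[.16477,.65402,.25225],[[-.9697,.24424,-.0004],[.24424,.9697,-.00194],[-.0001,-.002,-1]]),
([-32.9,13.5,42.7,111.6,-10.7,58.8,-58.4],[.5072,-.0674,.25326],[[.956,.293,0],[.293,-.956,0],[0,0,-1]]),
([-24.2,19.7,45.4,115.1,-17.6,52.2,-57.8],[.49293,-.14912,.19296],[[1,.029,-.001],[.029,-1,0],[-.001,0,-1]]),
([-14.2,32.9,34.3,120.6,-31.9,35.5,-45.8],[.49555,-.14949,.04454],[[1,.031,.003],[.031,-1,0],[.003,0,-1]]),
([-24.5,20,46.1,115.2,-18.5,51.7,-56.9],[.49526,-.15059,.19133],[[1,.03,.008],[.03,-1,0],[.008,.001,-1]]),
([-46.8,16.2,42.2,113.5,-13.1,55.3,-75.7],[.50803,.06603,.22182],[[.976,.216,-.003],[.216,-.976,-.001],[-.003,0,-1]]),
(list(s["joints"]),list(s["tool_pos"]),s["tcp_rot"].tolist())]
best=None
for sg in itertools.product([1,-1],repeat=4):
  for o7 in(0,90,180,270):
    def f(p):
        r=[]
        for q,t,R in S:
            T=fk(q,p,sg);r+=list((T[:3,3]-t)*10)+list((T[:3,:3]-np.array(R)).ravel())
        return np.array(r)
    o=least_squares(f,[.3,0,.4,0,.4,0,0,.2,o7],max_nfev=100)
    if best is None or o.cost<best[0]: best=(o.cost,sg,o.x,o.fun)
print(best[0],best[1],best[2].round(4));print(np.abs(best[3]).max(),best[3].reshape(-1,12)[:,:3].round(3)/10)
E
```

```text
0.11026777415419763 (-1, -1, -1, -1) [ 2.472e-01 -4.130e-02  5.325e-01  2.410e-02  4.638e-01 -1.980e-02
 -2.140e-02  2.814e-01  8.999e+01]
0.4393480429246846 [[-0.0439  0.0063  0.0014]
 [ 0.0016  0.0041  0.0029]
 [ 0.0011 -0.0012 -0.0013]
 [-0.003   0.0038 -0.01  ]
 [ 0.0006 -0.0019 -0.0009]
 [ 0.0005  0.004   0.0006]
 [-0.0016 -0.001   0.0073]]
```

```bash
cat >> kin.py <<'E'
def fk2(q,p,sg):
    q=np.array(q)+np.array([p[9],0,p[10],0,p[11],0,0])
    return fk(q,p[:9],sg)
E
cat > fitk.py <<'E'
from kin import *
import json
from station import arm
s=arm.state()
S=[([-77.514,26.898,-2.784,87.875,1.381,65.375,-4.713],[.16477,.65402,.25225],[[-.9697,.24424,-.0004],[.24424,.9697,-.00194],[-.0001,-.002,-1]]),
([-32.9,13.5,42.7,111.6,-10.7,58.8,-58.4],[.5072,-.0674,.25326],[[.956,.293,0],[.293,-.956,0],[0,0,-1]]),
([-24.2,19.7,45.4,115.1,-17.6,52.2,-57.8],[.49293,-.14912,.19296],[[1,.029,-.001],[.029,-1,0],[-.001,0,-1]]),
([-14.2,32.9,34.3,120.6,-31.9,35.5,-45.8],[.49555,-.14949,.04454],[[1,.031,.003],[.031,-1,0],[.003,0,-1]]),
([-24.5,20,46.1,115.2,-18.5,51.7,-56.9],[.49526,-.15059,.19133],[[1,.03,.008],[.03,-1,0],[.008,.001,-1]]),
([-46.8,16.2,42.2,113.5,-13.1,55.3,-75.7],[.50803,.06603,.22182],[[.976,.216,-.003],[.216,-.976,-.001],[-.003,0,-1]]),
(list(s["joints"]),list(s["tool_pos"]),s["tcp_rot"].tolist())]
best=None
for sg in itertools.product([-1],[1,-1],[1,-1],[1,-1]):
  for o7 in(0,90,180,270):
    def f(p):
        r=[]
        for q,t,R in S:
            T=fk2(q,p,sg);r+=list((T[:3,3]-t)*10)+list((T[:3,:3]-np.array(R)).ravel())
        return np.array(r)
    o=least_squares(f,[.3,0,.4,0,.4,0,0,.2,o7,0,0,0],max_nfev=100)
    if best is None or o.cost<best[0]: best=(o.cost,sg,o.x,o.fun)
print(best[0],best[1],best[2].round(4));print((best[3].reshape(-1,12)[:,:3]/10).round(4), np.abs(best[3].reshape(-1,12)[:,3:]).max(1).round(4))
json.dump([best[1],list(best[2])],open("kin.json","w"))
E
python3 fitk.py
```

```text
0.002307584287120416 (-1, -1, -1, -1) [ 2.5040e-01  5.6000e-03  5.1170e-01  2.6200e-02  4.4760e-01 -1.5400e-02
 -1.6000e-03  2.6990e-01  8.6516e+01  3.6447e+00 -3.9600e-02  1.1140e-01]
[[ 0.0004 -0.0003 -0.0006]
 [ 0.0007  0.0022  0.0016]
 [-0.0003 -0.0006 -0.0001]
 [-0.0008  0.0002 -0.0028]
 [-0.0009 -0.0009  0.0002]
 [ 0.0004  0.002   0.0007]
 [ 0.     -0.001   0.001 ]] [0.0014 0.0015 0.0016 0.0023 0.0018 0.0018 0.0302]
```

```bash
cat > ikc.py <<'E'
from h import *
from kin import *
import json
sg,p=json.load(open("kin.json"));p=np.array(p)
lo=np.array([-148.3,-19.14,-79.39,5.75,-59.74,12.07,-152.46]);hi=np.array([148.3,114.17,73.82,140.21,239.74,113.84,152.46])
def ik(P,R,q0,w=0,q3=None):
    def f(q):
        T=fk2(q,p,sg);r=list((T[:3,3]-P)*20)+list((T[:3,:3]-R).ravel()*3)
        r+=list((q-q0)*w)
        if q3 is not None:r.append((q[2]-q3)*.5)
        return r
    o=least_squares(f,np.clip(q0,lo+.1,hi-.1),bounds=(lo,hi),max_nfev=200)
    T=fk2(o.x,p,sg);return o.x,np.linalg.norm(T[:3,3]-P)*1e3,np.degrees(np.linalg.norm(Ro.from_matrix(R.T@T[:3,:3]).as_rotvec()))
E
python3 - <<'E'
from ikc import *
q0=arm.state()["joints"]
for a in((32,-55,49.5,18,40),(32,-55,49.5,18,0),(28,-55,49.5,18,0),(25,-55,49.5,18,0),(32,-55,49.5),(28,-56,50),(25,-57,50),(10,-67,50),(0,-68,50)):
    P,R=pose_f(*a);print(a)
    for flip in(0,1):
        Rf=R@np.diag([-1,-1,1]) if flip else R
        for q3 in(-75,-50,-25,0,25,50,72):
            b=None
            for d in (0,180,-180):
              for q50 in(-40,40,120):
                qq=q0.copy();qq[6]=np.clip(qq[6]+d*flip,-150,150);qq[2]=q3;qq[4]=q50;qq[0]=-18+q3*.8
                r=ik(P,Rf,qq,0.0,q3)
                if b is None or r[1]+r[2]<b[1]+b[2]:b=r
            if b[1]<3 and b[2]<1: print("  flip",flip,q3,b[0].round(0),round(b[1],1),round(b[2],2))
E
```

```text
(32, -55, 49.5, 18, 40)
  flip 1 -75 [ 36.  42. -75. 129.  95.  40.   4.] 0.0 0.0
  flip 1 -50 [ 20.  26. -50. 129.  90.  19.   2.] 0.0 0.0
(32, -55, 49.5, 18, 0)
  flip 1 -75 [ 34.  51. -75. 130. 104.  47.  -0.] 0.0 0.0
  flip 1 -50 [ 20.  32. -50. 130. 106.  23. -11.] 0.0 0.0
  flip 1 -25 [ -1.  24. -25. 131. 119.  12. -30.] 1.0 0.89
(28, -55, 49.5, 18, 0)
  flip 1 -75 [ 34.  52. -75. 127.  97.  48.   6.] 0.0 0.0
  flip 1 -50 [ 19.  33. -50. 128.  91.  24.   3.] 0.0 0.0
(25, -55, 49.5, 18, 0)
  flip 0 -25 [  -1.   26.  -25.  125.   62.   12. -152.] 0.4 0.34
  flip 0 25 [-42.  26.  25. 125. -60.  12. -37.] 0.7 0.56
  flip 1 -75 [ 33.  53. -75. 125.  92.  49.  11.] 0.0 0.0
  flip 1 -50 [ 19.  33. -50. 125.  81.  25.  13.] 0.0 0.0
  flip 1 -25 [ -1.  26. -25. 126.  63.  12.  26.] 0.2 0.3
  flip 1 25 [-42.  26.  25. 125. -60.  12. 143.] 0.7 0.56
(32, -55, 49.5)
  flip 1 -75 [ 35.  52. -75. 132. 107.  48.  -3.] 0.0 0.0
  flip 1 -50 [ 20.  32. -50. 132. 111.  24. -16.] 0.0 0.0
  flip 1 -25 [ -0.  25. -25. 132. 128.  12. -38.] 0.1 0.05
  flip 1 25 [ -43.   25.   25.  132.  232.   12. -149
[... 950 characters left out ...]
 -75 [  28.   61.  -75.  113.   67.   67. -148.] 0.0 0.0
  flip 0 -50 [  16.   42.  -50.  113.   44.   47. -132.] 0.0 0.0
  flip 0 -25 [  -2.   33.  -25.  113.   22.   38. -113.] 0.0 0.0
  flip 0 0 [-21.  31.   0. 113.  -0.  36. -94.] 0.0 0.0
  flip 0 25 [-41.  33.  25. 113. -22.  38. -74.] 0.0 0.0
  flip 0 50 [-58.  42.  50. 113. -44.  47. -55.] 0.0 0.0
  flip 1 -75 [ 28.  61. -75. 113.  67.  67.  32.] 0.0 0.0
  flip 1 -50 [ 16.  42. -50. 113.  44.  47.  48.] 0.0 0.0
  flip 1 -25 [ -2.  33. -25. 113.  22.  38.  67.] 0.0 0.0
  flip 1 0 [-21.  31.   0. 113.  -0.  36.  86.] 0.0 0.0
  flip 1 25 [-41.  33.  25. 113. -22.  38. 106.] 0.0 0.0
  flip 1 50 [-58.  42.  50. 113. -44.  47. 125.] 0.0 0.0
```

```bash
cat > sim.py <<'E'
from ikc import *
def jac(q):
    T0=fk2(q,p,sg);J=np.zeros((6,7))
    for i in range(7):
        d=np.array(q,float);d[i]+=.01;T=fk2(d,p,sg)
        J[:3,i]=(T[:3,3]-T0[:3,3])/np.radians(.01);J[3:,i]=Ro.from_matrix(T[:3,:3]@T0[:3,:3].T).as_rotvec()/np.radians(.01)
    return J,T0
def go(q,P1,R1,n,lam=0.0,W=None):
    from scipy.spatial.transform import Slerp
    T=fk2(q,p,sg);P0=T[:3,3].copy();R0=T[:3,:3].copy();dR=Ro.from_matrix(R0.T@R1).as_rotvec() if not isinstance(R1,tuple) else np.array(R1[0])
    q=np.array(q,float)
    for k in range(1,n*4+1):
        a=k/(n*4);Pt=P0+(P1-P0)*a;Rt=R0@Ro.from_rotvec(dR*a).as_matrix()
        for _ in range(2):
            J,T=jac(q);e=np.r_[Pt-T[:3,3],Ro.from_matrix(Rt@T[:3,:3].T).as_rotvec()]
            q=q+np.degrees(np.linalg.pinv(J)@e)
    return q
E
python3 - <<'E'
from sim import *
q=np.array([-77.5,26.9,-2.8,87.9,1.4,65.4,-4.7])
T=fk2(q,p,sg);R=T[:3,:3]
q=go(q,np.array([.107,.447,.25]),R,5);print(q.round(0))
for k in range(1,21):
    az=np.radians(76.5+(-17-76.5)*k/20);r=.46+(.515-.46)*k/20
    q=go(q,np.array([r*np.cos(az),r*np.sin(az),.253]),Rz(165.9+(1.35-165.9)*k/20),1)
    if k in(2,10,18,20):print(k,q.round(0))
q=go(q,np.array([.4929,-.149,.193]),Rz(1.65),4);print(q.round(1),"real -24.2  19.7  45.4 115.1 -17.6  52.2 -57.8")
q=go(q,np.array([.4955,-.1495,.0445]),Rz(1.65),4);print(q.round(1),"real -14.2  32.9  34.3 120.6 -31.9  35.5 -45.8")
q=go(q,np.array([.4955,-.1505,.1913]),Rz(1.65),4);print(q.round(1),"real -24.5 20 46 115 -18.5 51.7 -57")
q=go(q,np.array([.508,.066,.2218]),Rz(12.5),6);print(q.round(1),"real -46.8 16 42 113.5 -13 55 -76")
E
```

```text
[-77.   5.  -3. 119.   0.  56.  -5.]
2 [-73.   6.   2. 118.  -0.  57. -11.]
10 [-54.   9.  22. 115.  -4.  57. -35.]
18 [-33.  13.  43. 112. -11.  59. -57.]
20 [-27.  15.  48. 111. -13.  59. -62.]
[-24.5  19.7  45.8 115.2 -18.   52.2 -57.5] real -24.2  19.7  45.4 115.1 -17.6  52.2 -57.8
[-14.8  32.9  35.1 120.4 -32.1  36.1 -45.7] real -14.2  32.9  34.3 120.6 -31.9  35.5 -45.8
[-24.3  20.2  45.8 114.9 -18.4  52.2 -57.1] real -24.5 20 46 115 -18.5 51.7 -57
[-45.7  15.8  41.  113.8 -12.7  54.8 -75.7] real -46.8 16 42 113.5 -13 55 -76
```

Run:
```python
from sim import *
q=arm.state()["joints"].copy()
T=fk2(q,p,sg)
q=go(q,np.array([.508,.066,.2218]),Rz(12.5),6);print("back",q.round(0))
q=go(q,np.array([.495,-.15,.19]),Rz(1.65),6);print("tray",q.round(0))
qt=q.copy()
for h in(.19,.25,.3):
  for rr in (.515,.6,.7):
    q=qt.copy();R=Rz(1.65)
    d=np.array([.495,-.15])/.517*rr
    q=go(q,np.array([*d,h]),R,3);a=q.copy()
    q=go(q,np.array([*d,h]),(np.array([0,0,-np.pi]),),22);b=q.copy()
    Rf=Rz(181.65)
    q=go(q,np.array([.495,-.15,.19]),Rf,3);c=q.copy()
    q=go(q,np.array([.495,-.15,.044]),Rf,4);dn=q.copy()
    q=go(q,np.array([.495,-.15,.19]),Rf,4)
    q=go(q,np.array([.508,.066,.22]),Rz(192.5),6);e=q.copy()
    P,R=pose_f(32,-55,49.5,18,80);F=np.diag([-1,-1,1])
    P=P; q=go(q,P,R@F,7);f_=q.copy()
    P,R=pose_f(32,-55,49.5,18,0);q=go(q,P,R@F,4)
    print(h,rr,"\n rot",b.round(0),"\n down",dn.round(0),"\n tilt",f_.round(0),"\n in",q.round(0))
```

```text
back [-54.  19.  52. 114. -18.  56. -71.]
tray [-30.  23.  54. 115. -23.  53. -52.]
0.19 0.515 
 rot [ -1.  15.  17. 115.  -6.  50. 111.] 
 down [  3.  29.  13. 121. -12.  32. 116.] 
 tilt [-24.  14.   3. 128.  -6.   7.  92.] 
 in [-20.  22.  -1. 131.  -6.  -5.  93.]
0.19 0.6 
 rot [  6.  23.   9. 103.  -5.  54. 109.] 
 down [  7.  28.   8. 121.  -7.  31. 111.] 
 tilt [-21.  14.  -0. 128.   1.   7.  86.] 
 in [-22.  22.   0. 131.   1.  -5.  85.]
0.19 0.7 
 rot [ 10.  33.   5.  87.  -3.  60. 108.] 
 down [  9.  28.   5. 121.  -4.  31. 109.] 
 tilt [-20.  14.  -2. 128.   4.   7.  82.] 
 in [-22.  22.   1. 131.   5.  -5.  82.]
0.25 0.515 
 rot [ -9.  12.  25. 112.  -6.  58. 111.] 
 down [ -2.  30.  19. 121. -17.  32. 121.] 
 tilt [-28.  14.   7. 128. -14.   7. 100.] 
 in [-19.  22.  -3. 131. -15.  -5. 102.]
0.25 0.6 
 rot [  2.  20.  15. 100.  -6.  61. 110.] 
 down [  4.  29.  12. 121. -11.  32. 115.] 
 tilt [-23.  14.   2. 128.  -4.   7.  91.] 
 in [-21.  22.  -1. 131.  -5.  -5.  91.]
0.25 0.7 
 rot [  7.  30.   9.  84.  -5.  67. 109.] 
 down [  7.  28.   7. 121.  -7.  31. 111.] 
 tilt [-21.  14.  -0. 128.   1.   7.  85.] 
 in [-22.  22.   0. 131.   1.  -5.  85.]
0.3 0.515 
 rot [-15.  10.  32. 108.  -6.  64. 111.] 
 down [ -6.  30.  23. 121. -21.  33. 125.] 
 tilt [-30.  14.  10. 128. -20.   7. 106.] 
 in [-17.  23.  -5. 131. -21.  -5. 108.]
0.3 0.6 
 rot [ -2.  18.  19.  96.  -6.  67. 111.] 
 down [  1.  29.  15. 121. -13.  32. 117.] 
 tilt [-25.  14.   4. 128.  -8.   7.  94.] 
 in [-20.  22.  -2. 131.  -9.  -5.  95.]
0.3 0.7 
 rot [  6.  28.  12.  80.  -6.  73. 109.] 
 down [  6.  29.   9. 121.  -9.  31. 113.] 
 tilt [-22.  14.   1. 128.  -1.   7.  88.] 
 in [-21.  22.  -0. 131.  -2.  -5.  88.]
```

```bash
cat >> h.py <<'E'
PHI=15.0
def pose_f(th,fx,fz,slide=0,up=0,dy=0,phi=None):
    phi=PHI if phi is None else phi
    t=np.radians(th);R=Rz(YAW,th-phi)
    cx=fx+(60+slide)*np.cos(t);cz=fz+(60+slide)*np.sin(t)+up
    a=np.radians(YAW);c=np.array([CX+(cx*np.cos(a)-dy*np.sin(a))/1e3,CY+(cx*np.sin(a)+dy*np.cos(a))/1e3,cz/1e3])
    return c-R@OFF,R
def where(s=None):
    s=s or arm.state();R=s["tcp_rot"];c=s["tool_pos"]+R@OFF
    xc=R@Ro.from_euler('y',PHI,degrees=True).as_matrix()[:,0];f=c-xc*.06
    a=np.radians(YAW);d=f-[CX,CY,0]
    th=np.degrees(np.arcsin(xc[2]));yaw=np.degrees(np.arctan2(xc[1],xc[0]))
    F=s["wrist_force"];Fc=[F[0]*np.cos(a)+F[1]*np.sin(a),-F[0]*np.sin(a)+F[1]*np.cos(a),F[2]]
    return "t %.2f th %.2f yaw %.2f f(%.1f,%.1f,%.1f) Fcr %s gap %.3f"%(s["time"],th,yaw,1e3*(d[0]*np.cos(a)+d[1]*np.sin(a)),1e3*(-d[0]*np.sin(a)+d[1]*np.cos(a)),1e3*d[2],np.round(Fc,1),s["finger_gap"])
E
python3 - <<'E'
from sim import *
q0=arm.state()["joints"].copy()
for phi in(12,15,18):
    q=go(q0,np.array([.508,.066,.2218]),Rz(12.5),6)
    q=go(q,np.array([.495,-.15,.19]),Rz(1.65),6)
    q=go(q,np.array([.495,-.15,.044]),Rz(1.65),5);a=q
    q=go(q,np.array([.495,-.15,.06]),Rz(1.65,-phi),5)
    q=go(q,np.array([.495,-.15,.044]),Rz(1.65,-phi),2);b=q
    q=go(q,np.array([.495,-.15,.19]),Rz(1.65,-phi),5)
    q=go(q,np.array([.508,.066,.2218]),Rz(12.5,-phi),6);print(phi,a.round(0),b.round(0),q.round(0))
    for w in((32,-55,49.5,18,80),(32,-55,49.5,18,0),(32,-55,49.5),(28,-56.5,50.2),(20,-60.5,50.3),(12,-66,50.7),(8,-68.5,50.5),(0,-68.5,50)):
        q=go(q,*pose_f(*w,phi=phi),4);print("  ",w,q.round(0))
E
```

```text
12 [-20.  35.  42. 120. -38.  38. -40.] [-22.  41.  45. 113. -30.  52. -48.] [-51.  26.  51. 106. -18.  70. -70.]
   (32, -55, 49.5, 18, 80) [-57.  20.  43. 120. -33.  28. -64.]
   (32, -55, 49.5, 18, 0) [-47.  26.  31. 123. -45.  19. -52.]
   (32, -55, 49.5) [-45.  26.  28. 125. -47.  16. -50.]
   (28, -56.5, 50.2) [-48.  28.  33. 123. -42.  23. -55.]
   (20, -60.5, 50.3) [-51.  32.  38. 117. -37.  33. -61.]
   (12, -66, 50.7) [-51.  36.  39. 112. -33.  43. -65.]
   (8, -68.5, 50.5) [-51.  38.  40. 110. -31.  48. -66.]
   (0, -68.5, 50) [-50.  42.  39. 104. -29.  57. -68.]
15 [-20.  35.  42. 120. -38.  38. -40.] [-23.  43.  46. 111. -29.  55. -50.] [-50.  28.  51. 105. -18.  73. -70.]
   (32, -55, 49.5, 18, 80) [-58.  22.  45. 118. -31.  33. -66.]
   (32, -55, 49.5, 18, 0) [-49.  28.  34. 121. -42.  24. -56.]
   (32, -55, 49.5) [-48.  27.  33. 123. -43.  21. -54.]
   (28, -56.5, 50.2) [-50.  29.  36. 121. -40.  27. -58.]
   (20, -60.5, 50.3) [-52.  33.  39. 115. -35.  38. -63.]
   (12, -66, 50.7) [-51.  37.  40. 110. -32.  47. -66.]
   (8, -68.5, 50.5) [-51.  39.  40. 108. -30.  52. -67.]
   (0, -68.5, 50) [-49.  44.  39. 102. -28.  61. -69.]
18 [-20.  35.  42. 120. -38.  38. -40.] [-23.  44.  46. 109. -27.  58. -51.] [-49.  29.  51. 103. -17.  77. -69.]
   (32, -55, 49.5, 18, 80) [-58.  23.  45. 116. -30.  37. -67.]
   (32, -55, 49.5, 18, 0) [-51.  29.  37. 119. -39.  28. -59.]
   (32, -55, 49.5) [-50.  29.  36. 121. -40.  26. -57.]
   (28, -56.5, 50.2) [-51.  31.  38. 118. -38.  31. -60.]
   (20, -60.5, 50.3) [-52.  35.  40. 113. -33.  42. -64.]
   (12, -66, 50.7) [-51.  39.  40. 108. -31.  51. -67.]
   (8, -68.5, 50.5) [-50.  41.  40. 106. -29.  56. -68.]
   (0, -68.5, 50) [-49.  45.  39. 100. -27.  65. -70.]
```

Run:
```python
from h import *
s=arm.state();print(s["tool_pos"])
show(rows(s["tool_pos"],s["tcp_rot"],[((.508,.066,.225),Rz(12.35),6),((.4945,-.1501,.15),Rz(1.7),7)]),.2)
```

```text
[0.55242973 0.16988641 0.17985915]
--
[[-7.1,14.2,-12.6],[-0.0059,-0.0829,0.0139],0.2],[[-7.9,14.4,-11.9],[-0.0059,-0.0829,0.0139],0.2],[[-8.6,14.6,-11.2],[-0.0059,-0.0829,0.0139],0.2],[[-9.3,14.7,-10.3],[-0.0059,-0.0829,0.0139],0.2],[[-9.9,14.9,-9.4],[-0.0059,-0.0829,0.0139],0.2],[[-10.5,15.1,-8.5],[-0.0059,-0.0829,0.0139],0.2],[[-8.5,29.7,10.7],[0,0,0.0266],0.2],[[-7.7,30,10.7],[0,0,0.0266],0.2],--
[[-6.9,30.2,10.7],[0,0,0.0266],0.2],[[-6.1,30.3,10.7],[0,0,0.0266],0.2],[[-5.3,30.5,10.7],[0,0,0.0266],0.2],[[-4.5,30.6,10.7],[0,0,0.0266],0.2],[[-3.7,30.7,10.7],[0,0,0.0266],0.2],
```

>>> {"name": "step_arm", "arguments": {"steps": [[[-7,14,-13],[-0.006,-0.083,0.014],0.2],[[-8,14,-12],[-0.006,-0.083,0.014],0.2],[[-9,15,-11],[-0.006,-0.083,0.014],0.2],[[-9,15,-10],[-0.006,-0.083,0.014],0.2],[[-10,15,-9],[-0.006,-0.083,0.014],0.2],[[-10,15,-8],[-0.006,-0.083,0.014],0.2],[[-8,30,10],[0,0,0.027],0.2],[[-8,30,10],[0,0,0.027],0.2]]}}

```text
time: 7.55
tool_pos: [0.5058, 0.0036, 0.2044]
tcp_rot: [[0.987, 0.161, 0.002], [0.161, -0.987, -0.002], [0.002, 0.002, -1.0]]
wrist_force: [-0.2, -0.5, -3.2]
finger_gap: 0.361
```

>>> {"name": "step_arm", "arguments": {"steps": [[[-7,30,10],[0,0,0.027],0.2],[[-6,30,10],[0,0,0.027],0.2],[[-5,30,10],[0,0,0.027],0.2],[[-5,30,10],[0,0,0.027],0.2],[[-4,30,10],[0,0,0.027],0.2],[[0,0,0],[0,0,0],0.2],[[0,0,0],[0,0,0],0.2]]}}

```text
time: 8.25
tool_pos: [0.4937, -0.1484, 0.1539]
tcp_rot: [[1.0, 0.024, -0.001], [0.024, -1.0, -0.001], [-0.001, 0.001, -1.0]]
wrist_force: [0.6, 0.9, -4.0]
finger_gap: 0.358
```

Run:
```python
from h import *
s=arm.state();print(s["time"],s["tool_pos"],s["joints"].round(0))
show(rows(s["tool_pos"],s["tcp_rot"],[((.4945,-.1501,.065),Rz(1.6),3)]),.2)
im=arm.capture("wrist")[:,:,::-1].copy();cv2.imwrite("pics/w6.png",im)
```

```text
8.25 [ 0.49368192 -0.14844326  0.15394415] [-28.  26.  52. 117. -27.  49. -49.]
--
[[0.3,0.5,29.6],[0.0003,0.0002,-0.0012],0.2],[[0.3,0.5,29.6],[0.0003,0.0002,-0.0012],0.2],[[0.3,0.5,29.6],[0.0003,0.0002,-0.0012],0.2],
```

View pics/w6.png

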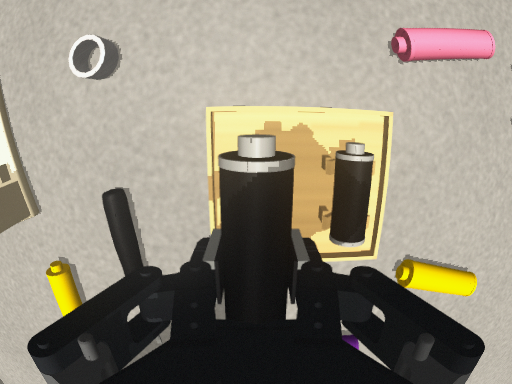

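>>> {"name": "step_arm", "arguments": {"steps": [[[0,0.5,30],[0,0,0],0.2],[[0,0.5,30],[0,0,0],0.2],[[0,0.5,30],[0,0,0],0.2],[[0,0,10],[0,0,0],0.2],[[0,0,5],[0,0,0],0.2],[[0,0,0],[0,0,0],0.2],[[0,0,0],[0,0,0],0.2]]}}

```text
time: 9.0
tool_pos: [0.4948, -0.1483, 0.0497]
tcp_rot: [[1.0, 0.028, 0.002], [0.028, -1.0, -0.0], [0.002, 0.0, -1.0]]
wrist_force: [0.6, 0.6, -2.6]
finger_gap: 0.357
```

Run:
```python
from h import *
s=arm.state();print(s["time"],s["tool_pos"],s["wrist_force"])
```

```text
9.0 [ 0.49480466 -0.14831963  0.04973293] [ 0.64151555  0.63421583 -2.63098513]
```

>>> {"name": "step_arm", "arguments": {"steps": [[[-0.5,1.5,2],[0,0,0],0.2],[[0,0,2],[0,0,0],0.2],[[0,0,1.5],[0,0,0],0.2],[[0,0,0],[0,0,0],0.2]]}}

```text
time: 9.4
tool_pos: [0.4936, -0.1501, 0.0437]
tcp_rot: [[1.0, 0.028, 0.0], [0.028, -1.0, 0.0], [0.0, -0.0, -1.0]]
wrist_force: [-2.3, 0.2, 3.9]
finger_gap: 0.357
```

>>> {"name": "step_arm", "arguments": {"steps": [[[0,0,0],[0,0,0],0.55],[[0,0,0],[0,0,0],0.55],[[0,0,0],[0,0,0],0.55],[[0,0,-1],[0,-0.09,0],0.55],[[0,0,0],[0,-0.09,0],0.55],[[0,0,0],[0,-0.082,0],0.55],[[0,0,0],[0,0,0],0.55],[[0,0,0],[0,0,0],0.55]]}}

```text
time: 10.2
tool_pos: [0.4929, -0.1497, 0.0436]
tcp_rot: [[0.965, 0.028, -0.259], [0.027, -1.0, -0.007], [-0.259, 0.0, -0.966]]
wrist_force: [-0.8, -0.3, -0.2]
finger_gap: 0.55
```

Run:
```python
from h import *
s=arm.state();print(s["time"],s["tool_pos"],s["wrist_force"],s["joints"].round(0))
R=s["tcp_rot"];print(np.degrees(np.arcsin(R[2,0])), "grasp pt",s["tool_pos"]+R@[0,0,.003])
T=np.eye(4);T[:3,:3]=R;T[:3,3]=s["tool_pos"]
im=arm.capture("wrist")[:,:,::-1].copy();cv2.imwrite("pics/w7.png",im)
im=arm.capture("scene")[:,:,::-1].copy();cv2.imwrite("pics/s7.png",cv2.resize(im[130:260,130:270],None,fx=5,fy=4.5,interpolation=cv2.INTER_CUBIC))
```

```text
10.2 [ 0.49292964 -0.14970397  0.04363839] [-0.79818888 -0.30928105 -0.20326228] [-22.  43.  46. 112. -30.  55. -48.]
-15.032302004993953 grasp pt [ 0.49215185 -0.14972571  0.04074105]
```

View pics/w7.png

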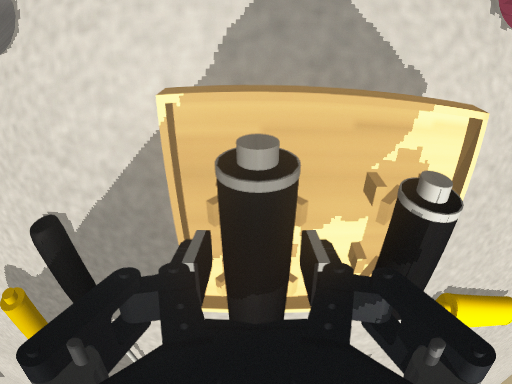

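View pics/s7.png

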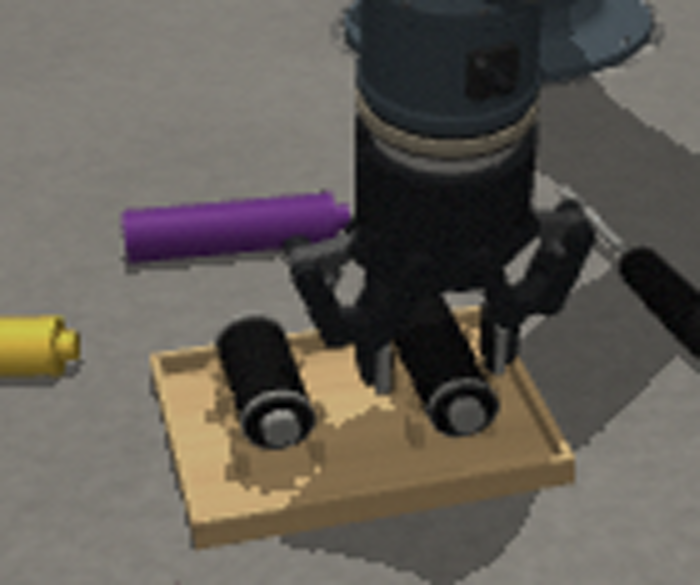

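>>> {"name": "step_arm", "arguments": {"steps": [[[1.3,0,0.4],[0,0,0],0.55],[[0,0,0],[0,0,0],0.25],[[0,0,0],[0,0,0],0.2],[[0,0,0],[0,0,0],0.2],[[0,0,0],[0,0,0],0.2],[[0,0,0],[0,0,0],0.2]], "grip_force": 50}}

```text
time: 10.9
tool_pos: [0.4943, -0.1501, 0.0437]
tcp_rot: [[0.965, 0.027, -0.26], [0.026, -1.0, -0.007], [-0.26, 0.0, -0.966]]
wrist_force: [-0.7, -0.2, 5.6]
finger_gap: 0.356
```

Run:
```python
from h import *
s=arm.state();P=s["tool_pos"];R=s["tcp_rot"];print(s["time"],P,s["wrist_force"],s["finger_gap"])
U=P+[0,0,.15]
show(rows(P,R,[(P+[0,0,.015],R,1),(P+[0,0,.05],R,1),(U,R,3),((.508,.066,.21),Rz(12.5,-15),7)]),.2)
```

```text
10.9 [ 0.49427004 -0.15011131  0.04374483] [-0.74246047 -0.23129925  5.62815271] 0.35639039303740117
--
[[-3.9,0,-14.5],[-0,-0,0],0.2],[[-9.1,0,-33.8],[-0,-0,0],0.2],[[-8.7,0,-32.2],[-0,-0,0],0.2],[[-8.7,0,-32.2],[0,0,0],0.2],[[-8.7,0,-32.2],[0,0,0],0.2],[[2.1,-30.8,-3],[-0.007,0.0001,-0.0263],0.2],[[2.9,-30.7,-3.2],[-0.007,0.0001,-0.0263],0.2],[[3.7,-30.6,-3.4],[-0.007,0.0001,-0.0263],0.2],--
[[4.5,-30.5,-3.6],[-0.007,0.0001,-0.0263],0.2],[[5.3,-30.3,-3.8],[-0.007,0.0001,-0.0263],0.2],[[6.1,-30.1,-4],[-0.007,0.0001,-0.0263],0.2],[[6.9,-29.9,-4.3],[-0.007,0.0001,-0.0263],0.2],
```

>>> {"name": "step_arm", "arguments": {"steps": [[[-4,0,-15],[0,0,0],0.2],[[-9,0,-34],[0,0,0],0.2],[[-9,0,-32],[0,0,0],0.2],[[-9,0,-32],[0,0,0],0.2],[[-9,0,-32],[0,0,0],0.2],[[2,-31,-3],[-0.007,0,-0.026],0.2],[[3,-31,-3],[-0.007,0,-0.026],0.2],[[4,-31,-3],[-0.007,0,-0.026],0.2]]}}

```text
time: 11.7
tool_pos: [0.4992, -0.0547, 0.2007]
tcp_rot: [[0.96, 0.109, -0.257], [0.105, -0.994, -0.027], [-0.259, -0.001, -0.966]]
wrist_force: [-0.2, 0.9, -3.4]
finger_gap: 0.351
```

>>> {"name": "step_arm", "arguments": {"steps": [[[4,-30,-4],[-0.007,0,-0.026],0.2],[[5,-30,-4],[-0.007,0,-0.026],0.2],[[6,-30,-4],[-0.007,0,-0.026],0.2],[[7,-30,-4],[-0.007,0,-0.026],0.2],[[0,0,0],[0,0,0],0.2]]}}

```text
time: 12.2
tool_pos: [0.5068, 0.0725, 0.2096]
tcp_rot: [[0.941, 0.224, -0.253], [0.217, -0.975, -0.054], [-0.259, -0.004, -0.966]]
wrist_force: [0.3, 0.3, -2.1]
finger_gap: 0.36
```

Run:
```python
from h import *
s=arm.state();T=np.eye(4);T[:3,:3]=s["tcp_rot"];T[:3,3]=s["tool_pos"]
c=arm.camera_info("wrist");np.save("pics/w8.npy",np.linalg.inv(T)@c["pose"])
plan(((32,-55,49.5,18,80),7))
im=arm.capture("wrist")[:,:,::-1].copy();cv2.imwrite("pics/w8.png",im)
cv2.imwrite("pics/w8c.png",cv2.resize(im[110:220,195:315],None,fx=6,fy=5.4,interpolation=cv2.INTER_CUBIC))
```

```text
t 12.20 th -0.02 yaw 12.92 f(-132.7,-80.8,206.8) Fcr [ 0.4  0.2 -2.1] gap 0.360 [-50.  29.  52. 106. -20.  72. -67.]
--
[[11.7,-13.2,2.2],[-0.0003,0.0798,-0.0122],0.2],[[11.6,-13.1,3.1],[-0.0003,0.0798,-0.0122],0.2],[[11.5,-12.9,4.1],[-0.0003,0.0798,-0.0122],0.2],[[11.3,-12.8,5],[-0.0003,0.0798,-0.0122],0.2],[[11,-12.7,5.8],[-0.0003,0.0798,-0.0122],0.2],[[10.7,-12.5,6.7],[-0.0003,0.0798,-0.0122],0.2],[[10.2,-12.4,7.5],[-0.0003,0.0798,-0.0122],0.2],
```

View pics/w8c.png

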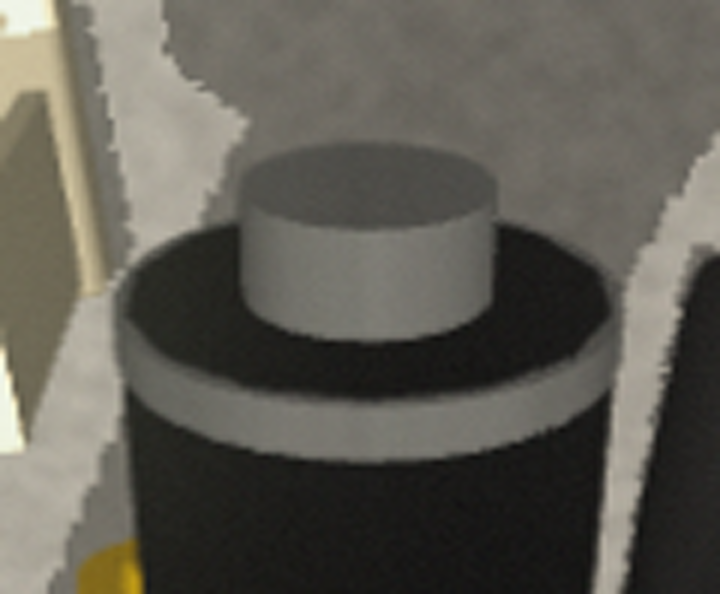

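Run:
```python
from h import *
M=np.load("pics/w8.npy")
for phi in(13,14,15,16):
    A=Ro.from_euler('y',phi,degrees=True).as_matrix()
    print(phi,[wproj(M,A@[d,0,0]+OFF).round(1) for d in(.06,.052)])
print("meas 256.3,144.6 / 256.7,166.5")
```

```text
13 [array([255.1, 143. ]), array([255.2, 162.5])]
14 [array([255.1, 144. ]), array([255.2, 163.5])]
15 [array([255.1, 145. ]), array([255.2, 164.5])]
16 [array([255.1, 146.1]), array([255.2, 165.6])]
meas 256.3,144.6 / 256.7,166.5
```

>>> {"name": "step_arm", "arguments": {"steps": [[[12,-13,2],[0,0.08,-0.012],0.2],[[12,-13,3],[0,0.08,-0.012],0.2],[[11,-13,4],[0,0.08,-0.012],0.2],[[11,-13,5],[0,0.08,-0.012],0.2],[[11,-13,6],[0,0.08,-0.012],0.2],[[11,-12,7],[0,0.08,-0.012],0.2],[[10,-12,7],[0,0.08,-0.012],0.2],[[0,0,0],[0,0,0],0.2]]}}

```text
time: 13.05
tool_pos: [0.5576, 0.1723, 0.1728]
tcp_rot: [[0.915, 0.296, 0.276], [0.283, -0.955, 0.086], [0.289, -0.0, -0.957]]
wrist_force: [-0.6, 0.4, -2.6]
finger_gap: 0.359
```

Run:
```python
from h import *
plan(((32,-55,49.5,18,30),3))
```

```text
t 13.05 th 31.79 yaw 17.20 f(-43.5,-5.9,138.2) Fcr [-0.5  0.6 -2.6] gap 0.359 [-59.  22.  47. 119. -31.  32. -65.]
--
[[-3.6,-2.1,16],[0.0008,0.0012,-0.003],0.2],[[-3.6,-2.1,16],[0.0008,0.0012,-0.003],0.2],[[-3.6,-2.1,16],[0.0008,0.0012,-0.003],0.2],
```

>>> {"name": "step_arm", "arguments": {"steps": [[[-4,-2,16],[0,0,-0.003],0.2],[[-4,-2,16],[0,0,-0.003],0.2],[[-4,-2,16],[0,0,-0.003],0.2],[[0,0,0],[0,0,0],0.2],[[0,0,0],[0,0,0],0.2]]}}

```text
time: 13.55
tool_pos: [0.5614, 0.1771, 0.1252]
tcp_rot: [[0.912, 0.301, 0.28], [0.289, -0.954, 0.084], [0.292, 0.004, -0.956]]
wrist_force: [-0.6, -0.4, -1.4]
finger_gap: 0.355
```

Run:
```python
from h import *
plan(((32,-55,49.5,18,0),3))
im=arm.capture("scene")[:,:,::-1].copy();cv2.imwrite("pics/s9.png",cv2.resize(im[110:250,270:430],None,fx=4.8,fy=4.2,interpolation=cv2.INTER_CUBIC))
im=arm.capture("top")[:,:,::-1].copy();cv2.imwrite("pics/t9.png",cv2.resize(im[120:260,110:250],None,fx=4,fy=4,interpolation=cv2.INTER_CUBIC))
```

```text
t 13.55 th 32.00 yaw 17.68 f(-38.2,-3.0,90.4) Fcr [-0.7 -0.1 -1.4] gap 0.355 [-54.  26.  41. 120. -37.  27. -60.]
--
[[-3.5,-1.1,9.8],[0.0018,0,-0.0008],0.2],[[-3.5,-1,9.8],[0.0018,0,-0.0008],0.2],[[-3.5,-1,9.9],[0.0018,0,-0.0008],0.2],
```

View pics/s9.png

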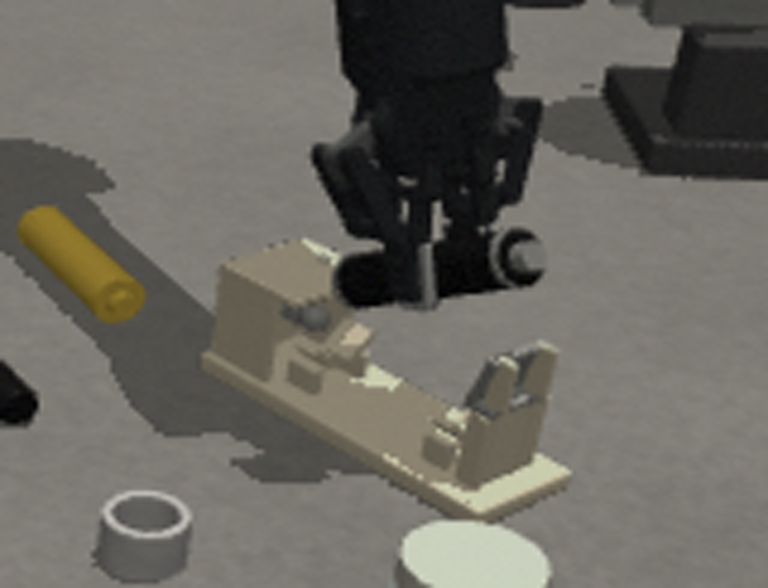

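View pics/t9.png

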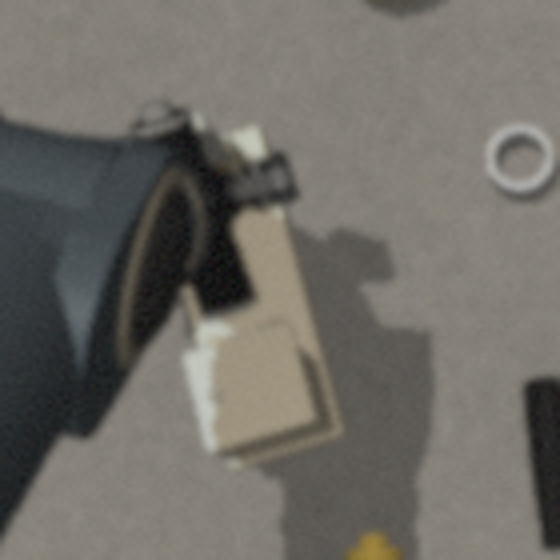

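>>> {"name": "step_arm", "arguments": {"steps": [[[-3,-1.5,9],[0.002,0,-0.001],0.2],[[-3,-1.5,9],[0.002,0,-0.001],0.2],[[-3,0,8],[0,0,-0.001],0.2],[[0,0,0],[0,0,0],0.2],[[0,0,0],[0,0,0],0.2]]}}

```text
time: 14.15
tool_pos: [0.559, 0.1807, 0.0968]
tcp_rot: [[0.91, 0.306, 0.279], [0.293, -0.952, 0.089], [0.292, 0.001, -0.956]]
wrist_force: [-0.5, 0.8, -2.8]
finger_gap: 0.36
```

Run:
```python
from h import *
plan(((32,-55,49.5,8,0),3))
```

```text
t 14.15 th 32.01 yaw 17.88 f(-39.4,1.0,62.1) Fcr [-0.2  0.9 -2.8] gap 0.360 [-51.  28.  36. 121. -41.  24. -57.]
--
[[-3.6,0.4,1.8],[0.0002,-0,0.0006],0.2],[[-3.6,0.4,1.8],[0.0002,-0,0.0006],0.2],[[-3.6,0.4,1.8],[0.0002,-0,0.0006],0.2],
```

>>> {"name": "step_arm", "arguments": {"steps": [[[-1,0.5,3.2],[0,0,0],0.2],[[-3,0.5,0.8],[0,0,0],0.2],[[-3,0,0.9],[0,0,0],0.2],[[-3,0,0.9],[0,0,0],0.2],[[0,0,0],[0,0,0],0.2]]}}

```text
time: 14.65
tool_pos: [0.5512, 0.1775, 0.0884]
tcp_rot: [[0.91, 0.307, 0.278], [0.293, -0.952, 0.089], [0.292, 0.001, -0.956]]
wrist_force: [-0.3, 0.4, -2.1]
finger_gap: 0.355
```

Run:
```python
from h import *
plan(((32,-55,49.5,0,0),4))
im=arm.capture("scene")[:,:,::-1].copy();cv2.imwrite("pics/s10.png",cv2.resize(im[130:240,290:420],None,fx=5.8,fy=5.2,interpolation=cv2.INTER_CUBIC))
```

```text
t 14.65 th 31.99 yaw 17.88 f(-47.8,0.3,53.7) Fcr [-0.1  0.4 -2.1] gap 0.355 [-50.  28.  35. 122. -42.  22. -55.]
--
[[-2,0.1,0.5],[0,0,0.0005],0.2],[[-2,0.1,0.5],[0,0,0.0005],0.2],[[-2,0.1,0.5],[0,0,0.0005],0.2],[[-2,0.1,0.5],[0,0,0.0005],0.2],
```

View pics/s10.png

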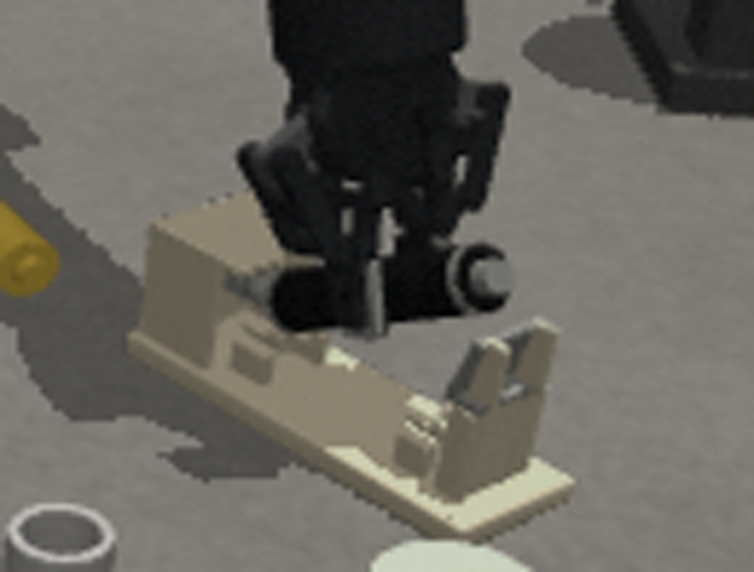

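>>> {"name": "step_arm", "arguments": {"steps": [[[-2,0,0.5],[0,0,0],0.2],[[-2,0,0.5],[0,0,0],0.2],[[-2,0,0.5],[0,0,0],0.2],[[-2,0,0.5],[0,0,0],0.2],[[0,0,0],[0,0,0],0.2]]}}

```text
time: 15.2
tool_pos: [0.5451, 0.1757, 0.0845]
tcp_rot: [[0.91, 0.307, 0.279], [0.293, -0.952, 0.089], [0.293, 0.001, -0.956]]
wrist_force: [-0.7, -0.3, -3.1]
finger_gap: 0.357
```

Run:
```python
from h import *
plan(((28,-56.5,50.2),2),((24,-58.5,50.2),2))
```

```text
t 15.20 th 32.04 yaw 17.89 f(-54.2,0.5,49.7) Fcr [-0.7 -0.  -3.1] gap 0.357 [-50.  28.  34. 123. -43.  21. -55.]
--
[[-0.4,0.3,1.5],[0,-0.0353,0.001],0.2],[[-0.4,0.3,1.5],[0,-0.0353,0.001],0.2],[[-0.4,0,1.8],[-0,-0.0349,-0],0.2],[[-0.3,0,1.8],[0,-0.0349,0],0.2],
```

>>> {"name": "step_arm", "arguments": {"steps": [[[-0.8,0.3,1.2],[0,-0.035,0],0.2],[[-0.8,0.3,1.2],[0,-0.035,0],0.2],[[-0.8,0,0.3],[0,0,0],0.2],[[0,0,0],[0,0,0],0.2]]}}

```text
time: 15.6
tool_pos: [0.5454, 0.175, 0.082]
tcp_rot: [[0.926, 0.307, 0.219], [0.299, -0.952, 0.069], [0.229, 0.001, -0.973]]
wrist_force: [3.3, 2.5, 0.4]
finger_gap: 0.354
```

Run:
```python
from h import *
plan(((26,-58,50.2),1),((24,-59,50.2),1),((20,-60.5,50.3),2))
```

```text
t 15.60 th 28.26 yaw 17.90 f(-56.3,-0.2,50.6) Fcr [3.9 1.3 0.4] gap 0.354 [-51.  29.  37. 121. -40.  26. -57.]
--
[[-1.1,-0.1,2.3],[0.0009,-0.0395,0.0022],0.2],[[-0.4,-0,1.9],[-0,-0.0349,-0],0.2],[[-0.2,-0,1.9],[0,-0.0349,-0],0.2],[[-0.1,0,1.9],[-0,-0.0349,0],0.2],
```

>>> {"name": "step_arm", "arguments": {"steps": [[[-1.2,0,2.4],[0,-0.037,0],0.2],[[-0.8,0,2],[0,-0.035,0],0.2],[[0,0,0],[0,0,0],0.2]]}}

```text
time: 15.9
tool_pos: [0.546, 0.1754, 0.078]
tcp_rot: [[0.939, 0.307, 0.154], [0.303, -0.952, 0.048], [0.161, 0.001, -0.987]]
wrist_force: [4.5, 3.2, 2.7]
finger_gap: 0.358
```

Run:
```python
from h import *
plan(((20,-60.5,50.3),2),((15,-63.5,50.6),2))
```

```text
t 15.90 th 24.28 yaw 17.91 f(-57.7,-0.1,50.3) Fcr [5.3 1.7 2.7] gap 0.358 [-52.  31.  39. 119. -38.  32. -59.]
--
[[-0.8,0,2],[0.0005,-0.0373,0.0011],0.2],[[-0.7,0,2],[0.0005,-0.0373,0.0011],0.2],[[-0.8,0,2.3],[0,-0.0436,-0],0.2],[[-0.7,0,2.3],[0,-0.0436,-0],0.2],
```

>>> {"name": "step_arm", "arguments": {"steps": [[[-1.1,0,1.8],[0,-0.037,0],0.2],[[-1.1,0,1.8],[0,-0.037,0],0.2],[[-1.1,0,2.1],[0,-0.042,0],0.2],[[-1.1,0,2.1],[0,-0.042,0],0.2],[[0,0,0],[0,0,0],0.2]]}}

```text
time: 16.4
tool_pos: [0.5432, 0.1747, 0.0694]
tcp_rot: [[0.952, 0.307, 0.006], [0.307, -0.952, 0.0], [0.005, 0.001, -1.0]]
wrist_force: [7.2, 5.0, 0.3]
finger_gap: 0.36
```

Run:
```python
from h import *
plan(((12,-66,50.7),2),((8,-68.5,50.5),2),((0,-68.5,50),4))
im=arm.capture("wrist")[:,:,::-1].copy();cv2.imwrite("pics/w11.png",im)
im=arm.capture("scene")[:,:,::-1].copy();cv2.imwrite("pics/s11.png",cv2.resize(im[130:240,290:420],None,fx=5.8,fy=5.2,interpolation=cv2.INTER_CUBIC))
```

```text
t 16.40 th 15.31 yaw 17.91 f(-64.1,0.1,50.5) Fcr [8.4 2.6 0.3] gap 0.360 [-52.  36.  41. 113. -34.  43. -63.]
--
[[-0.5,0.1,1.6],[0.0006,-0.0289,0.0012],0.2],[[-0.4,0.1,1.6],[0.0006,-0.0289,0.0012],0.2],[[-0.7,-0,2.2],[0,-0.0349,0],0.2],[[-0.6,0,2.2],[-0,-0.0349,-0],0.2],[[0.5,0,2.2],[0,-0.0349,-0],0.2],[[0.6,0,2.2],[-0,-0.0349,-0],0.2],[[0.7,0,2.2],[0,-0.0349,0],0.2],[[0.7,0,2.1],[-0,-0.0349,0],0.2],
```

View pics/s11.png

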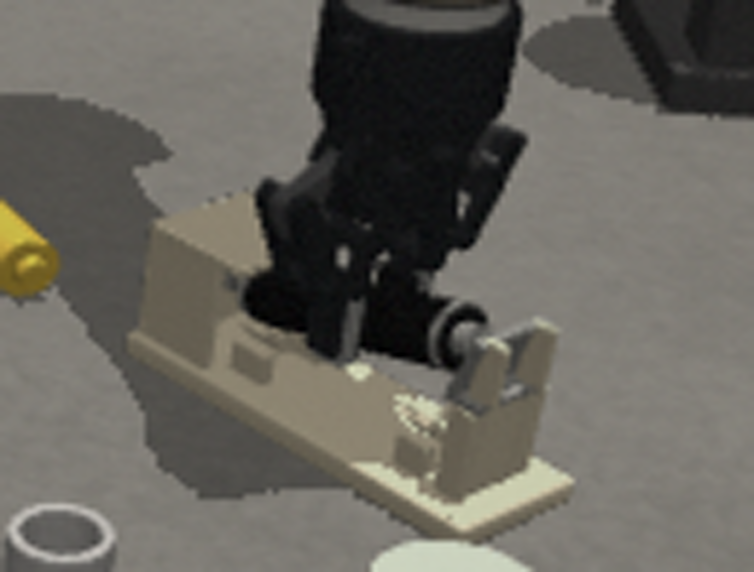

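View pics/w11.png

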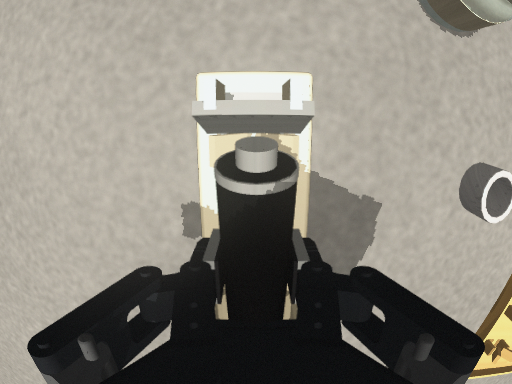

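>>> {"name": "step_arm", "arguments": {"steps": [[[-1,0,1.6],[0,-0.03,0],0.2],[[-1,0,1.6],[0,-0.03,0],0.2],[[-1,0,2.1],[0,-0.034,0],0.2],[[-1,0,2.1],[0,-0.034,0],0.2],[[0,0,0],[0,0,0],0.2]]}}

```text
time: 17.0
tool_pos: [0.5396, 0.1735, 0.0619]
tcp_rot: [[0.945, 0.307, -0.114], [0.305, -0.952, -0.038], [-0.12, 0.001, -0.993]]
wrist_force: [8.1, 4.3, -0.7]
finger_gap: 0.354
```

Run:
```python
from h import *
plan(((4,-68.5,50.2),2),((0,-68.5,50),2))
im=arm.capture("wrist")[:,:,::-1].copy();cv2.imwrite("pics/w12.png",cv2.resize(im[50:240,150:360],None,fx=3.4,fy=3.1,interpolation=cv2.INTER_CUBIC))
```

```text
t 17.00 th 8.09 yaw 17.90 f(-69.9,0.0,50.5) Fcr [ 9.   1.7 -0.7] gap 0.354 [-51.  39.  41. 109. -32.  51. -65.]
--
[[1.3,0.1,2.2],[0.0008,-0.0357,0.0011],0.2],[[1.4,0.1,2.1],[0.0008,-0.0357,0.0011],0.2],[[0.6,0,2.2],[-0,-0.0349,-0],0.2],[[0.7,-0,2.1],[0,-0.0349,0],0.2],
```

View pics/w12.png

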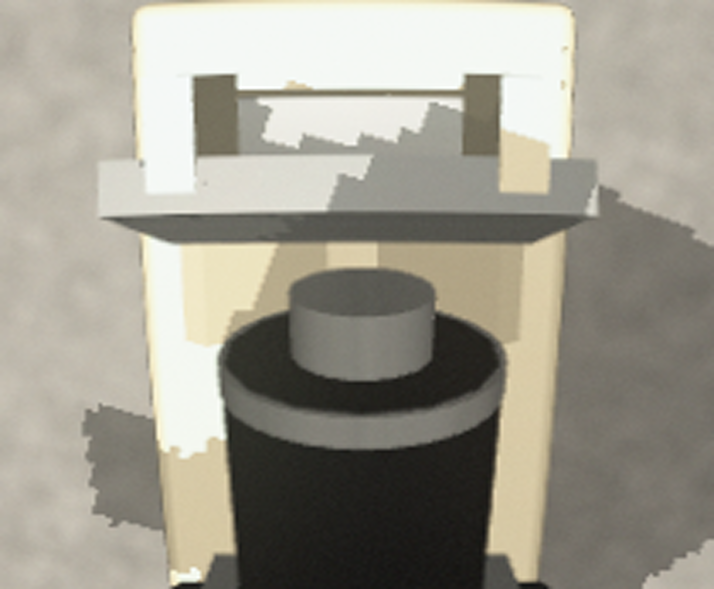

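>>> {"name": "step_arm", "arguments": {"steps": [[[1.2,0,2],[0,-0.036,0],0.2],[[1.2,0,2],[0,-0.036,0],0.2],[[0.6,0,2.1],[0,-0.035,0],0.2],[[0.6,0,2.1],[0,-0.035,0],0.2],[[0,0,0],[0,0,0],0.2],[[0,0,0],[0,0,0],0.2]]}}

```text
time: 17.65
tool_pos: [0.5412, 0.1749, 0.0539]
tcp_rot: [[0.919, 0.309, -0.247], [0.299, -0.951, -0.079], [-0.259, -0.001, -0.966]]
wrist_force: [7.2, 5.9, 5.5]
finger_gap: 0.356
```

Run:
```python
from h import *
plan(((0,-60,50),3))
im=arm.capture("wrist")[:,:,::-1].copy();cv2.imwrite("pics/w13.png",cv2.resize(im[50:240,150:360],None,fx=3.4,fy=3.1,interpolation=cv2.INTER_CUBIC))
```

```text
t 17.65 th -0.01 yaw 17.99 f(-68.9,0.8,51.1) Fcr [8.6 3.4 5.5] gap 0.356 [-49.  44.  41. 104. -30.  61. -66.]
--
[[2.9,0.4,-0.4],[-0,0,0.0014],0.2],[[2.9,0.4,-0.4],[-0,0,0.0014],0.2],[[2.9,0.4,-0.4],[-0,0,0.0014],0.2],
```

View pics/w13.png

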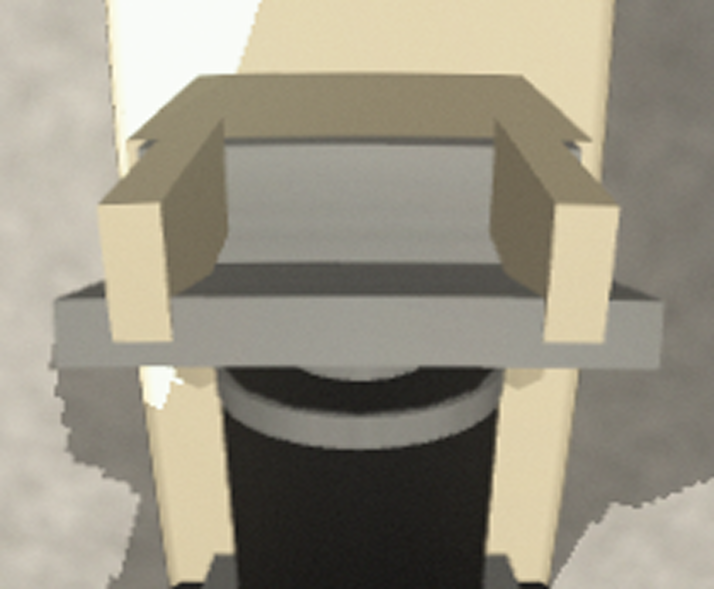

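>>> {"name": "step_arm", "arguments": {"steps": [[[0.3,0,1],[0,0,0],0.2],[[1.9,0,-0.3],[0,0,0],0.2],[[1.9,0,-0.4],[0,0,0],0.2],[[0,0,0],[0,0,0],0.2]]}}

```text
time: 18.1
tool_pos: [0.5415, 0.1751, 0.0537]
tcp_rot: [[0.917, 0.308, -0.255], [0.297, -0.951, -0.079], [-0.267, -0.003, -0.964]]
wrist_force: [-2.1, 3.8, 16.3]
finger_gap: 0.358
```

Run:
```python
from h import *
plan(((0,-60,50),3))
```

```text
t 18.10 th -0.50 yaw 17.92 f(-68.6,0.9,51.5) Fcr [-0.9  4.2 16.3] gap 0.358 [-49.  44.  40. 103. -30.  61. -66.]
--
[[2.8,0.4,-0.5],[-0.0008,0.0029,0.0012],0.2],[[2.8,0.4,-0.5],[-0.0008,0.0029,0.0012],0.2],[[2.8,0.4,-0.5],[-0.0008,0.0029,0.0012],0.2],
```

>>> {"name": "step_arm", "arguments": {"steps": [[[-0.2,0,-1],[0,0,0],0.2],[[0,0,0],[0,0,0],0.2]]}}

```text
time: 18.3
tool_pos: [0.5417, 0.1751, 0.0538]
tcp_rot: [[0.917, 0.308, -0.254], [0.297, -0.951, -0.079], [-0.266, -0.003, -0.964]]
wrist_force: [-0.3, 4.6, 9.0]
finger_gap: 0.359
```

Run:
```python
from h import *
plan(((0,-60,50),3))
im=arm.capture("wrist")[:,:,::-1].copy();cv2.imwrite("pics/w14.png",cv2.resize(im[50:240,150:360],None,fx=3.4,fy=3.1,interpolation=cv2.INTER_CUBIC))
im=arm.capture("scene")[:,:,::-1].copy();cv2.imwrite("pics/s14.png",cv2.resize(im[130:240,290:420],None,fx=5.8,fy=5.2,interpolation=cv2.INTER_CUBIC))
```

```text
t 18.30 th -0.43 yaw 17.92 f(-68.4,1.0,51.4) Fcr [1.1 4.4 9. ] gap 0.359 [-49.  44.  40. 103. -30.  61. -67.]
--
[[2.8,0.4,-0.4],[-0.0006,0.0025,0.0012],0.2],[[2.8,0.4,-0.4],[-0.0006,0.0025,0.0012],0.2],[[2.8,0.4,-0.4],[-0.0006,0.0025,0.0012],0.2],
```

View pics/w14.png

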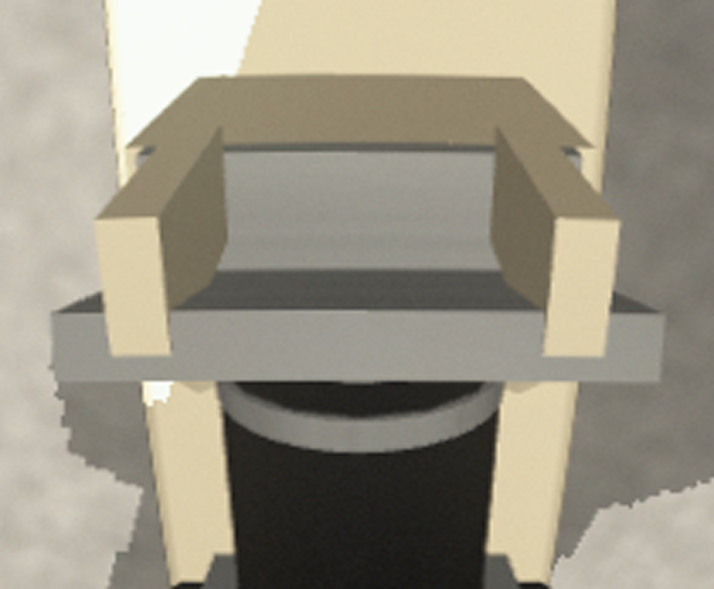

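View pics/s14.png

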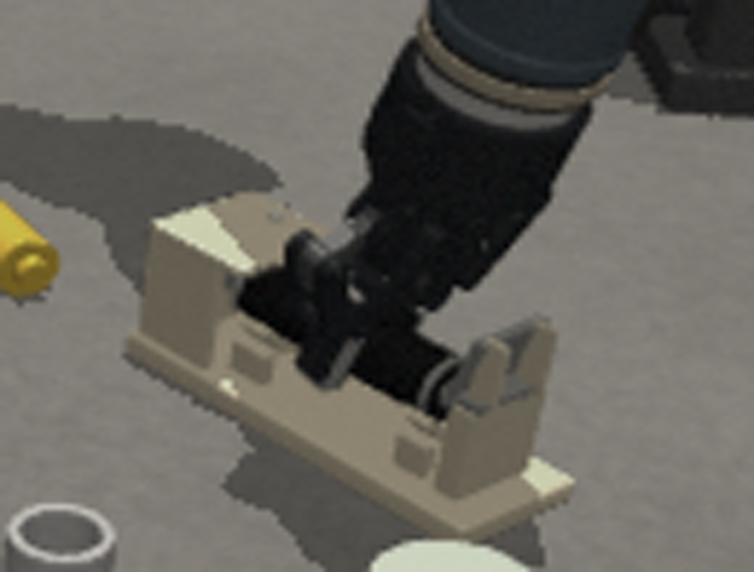

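>>> {"name": "step_arm", "arguments": {"steps": [[[1.9,0,-0.5],[0,0,0],0.2],[[1.9,0,-0.5],[0,0,0],0.2],[[0,0,0],[0,0,0],0.2]]}}

```text
time: 18.7
tool_pos: [0.544, 0.1759, 0.0538]
tcp_rot: [[0.916, 0.307, -0.258], [0.297, -0.952, -0.08], [-0.27, -0.003, -0.963]]
wrist_force: [-3.5, 3.0, 11.9]
finger_gap: 0.359
```

Run:
```python
from h import *
plan(((0,-60,50),3))
im=arm.capture("wrist")[:,:,::-1].copy();cv2.imwrite("pics/w15.png",cv2.resize(im[50:240,150:360],None,fx=3.4,fy=3.1,interpolation=cv2.INTER_CUBIC))
```

```text
t 18.70 th -0.66 yaw 17.90 f(-66.0,1.0,51.6) Fcr [-2.4  3.9 11.9] gap 0.359 [-49.  44.  40. 103. -30.  62. -67.]
--
[[2,0.4,-0.2],[-0.0008,0.0038,0.0011],0.2],[[2,0.4,-0.2],[-0.0008,0.0038,0.0011],0.2],[[2,0.4,-0.2],[-0.0008,0.0038,0.0011],0.2],
```

View pics/w15.png

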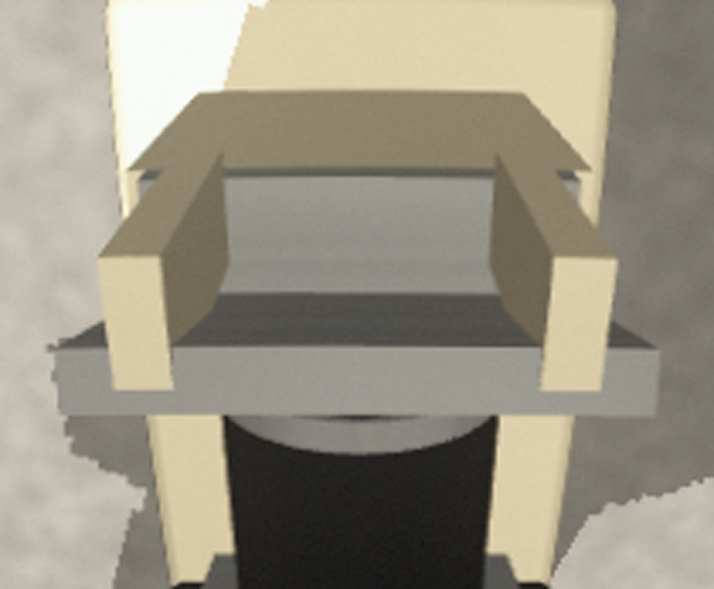

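>>> {"name": "step_arm", "arguments": {"steps": [[[1.4,0,-0.9],[0,0.003,0],0.2],[[1.4,0,-0.5],[0,0.003,0],0.2],[[0,0,0],[0,0,0],0.2]]}}

```text
time: 19.05
tool_pos: [0.5472, 0.1769, 0.0538]
tcp_rot: [[0.918, 0.308, -0.251], [0.297, -0.952, -0.078], [-0.263, -0.003, -0.965]]
wrist_force: [-1.3, 2.8, 7.9]
finger_gap: 0.359
```

Run:
```python
from h import *
plan(((0,-60,50),3))
im=arm.capture("wrist")[:,:,::-1].copy();cv2.imwrite("pics/w16.png",cv2.resize(im[50:240,150:360],None,fx=3.4,fy=3.1,interpolation=cv2.INTER_CUBIC))
```

```text
t 19.05 th -0.25 yaw 17.91 f(-62.6,1.0,51.3) Fcr [-0.4  3.1  7.9] gap 0.359 [-49.  44.  40. 102. -30.  62. -67.]
--
[[0.9,0.4,0.1],[-0.0007,0.0015,0.0012],0.2],[[0.9,0.4,0.1],[-0.0007,0.0015,0.0012],0.2],[[0.9,0.4,0.1],[-0.0007,0.0015,0.0012],0.2],
```

View pics/w16.png

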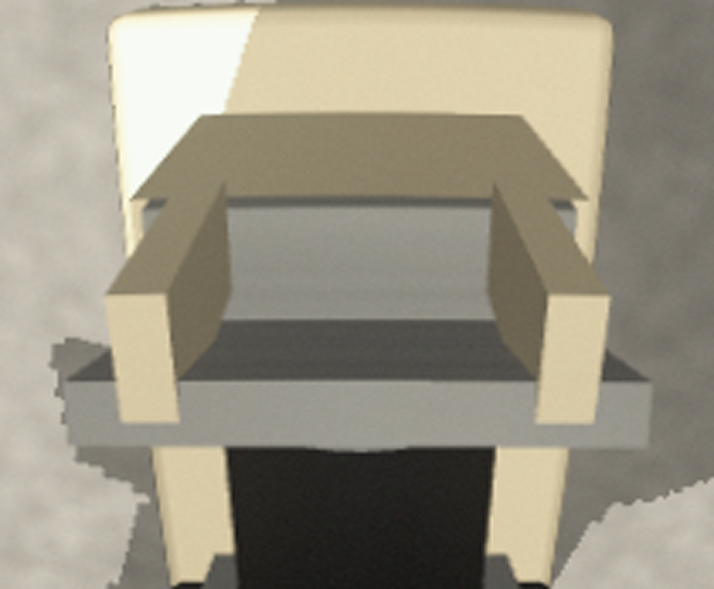

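The button is going under the lip (the steel band is now hidden below the lip edge at row 445 of the crop). I'll advance the last bit.

>>> {"name": "step_arm", "arguments": {"steps": [[[1.4,0,-0.7],[0,0.002,0],0.2],[[1.4,0,-0.4],[0,0,0],0.2],[[0,0,0],[0,0,0],0.2]]}}

```text
time: 19.4
tool_pos: [0.5497, 0.1778, 0.0539]
tcp_rot: [[0.918, 0.307, -0.25], [0.297, -0.952, -0.078], [-0.262, -0.003, -0.965]]
wrist_force: [-1.6, 1.8, 6.6]
finger_gap: 0.357
```

Run:
```python
from h import *
print(where())
```

```text
t 19.40 th -0.18 yaw 17.90 f(-59.9,1.0,51.2) Fcr [-1.   2.2  6.6] gap 0.357
```

>>> {"name": "step_arm", "arguments": {"steps": [[[0.2,-0.5,-0.6],[0,0,0],0.2],[[0,0,0],[0,0,0],0.6],[[0,0,0],[0,0,0],0.6],[[0,0,0],[0,0,0],0.6]]}}

```text
time: 19.8
tool_pos: [0.5506, 0.1765, 0.0533]
tcp_rot: [[0.919, 0.306, -0.249], [0.295, -0.952, -0.081], [-0.262, 0.002, -0.965]]
wrist_force: [-0.0, 1.0, -0.4]
finger_gap: 0.599
```

Run:
```python
from h import *
print(where())
im=arm.capture("wrist")[:,:,::-1].copy();cv2.imwrite("pics/w17.png",im)
im=arm.capture("scene")[:,:,::-1].copy();cv2.imwrite("pics/s17.png",cv2.resize(im[130:240,290:420],None,fx=5.8,fy=5.2,interpolation=cv2.INTER_CUBIC))
```

```text
t 19.80 th -0.16 yaw 17.82 f(-59.4,-0.4,50.7) Fcr [ 0.3  1.  -0.4] gap 0.599
```

View pics/w17.png

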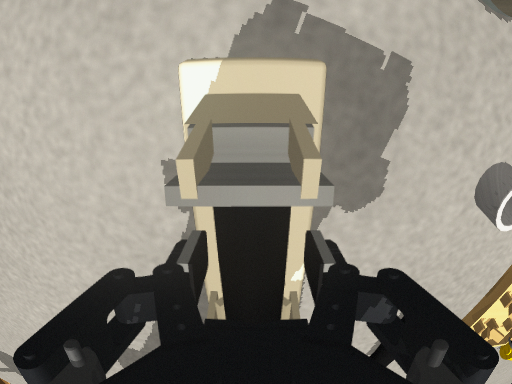

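View pics/s17.png

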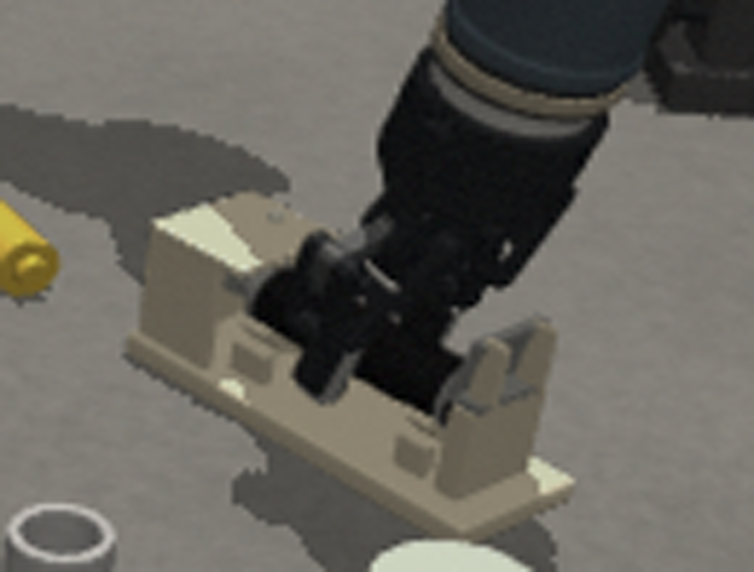

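>>> {"name": "step_arm", "arguments": {"steps": [[[-3,0,-10],[0,0,0],0.6],[[-8,0,-25],[0,0,0],0.6],[[-12,0,-35],[0,0,0],0.6],[[-12,0,-35],[0,0,0],0.6],[[-20,0,-30],[0,0,0],0.6],[[-30,0,-20],[0,0,0],0.6],[[-30,0,-20],[0,0,0],0.6],[[0,0,0],[0,0,0],0.6]]}}

```text
time: 20.7
tool_pos: [0.4884, 0.1558, 0.2562]
tcp_rot: [[0.92, 0.305, -0.245], [0.295, -0.952, -0.077], [-0.256, -0.002, -0.967]]
wrist_force: [-0.1, -0.2, 0.6]
finger_gap: 0.597
```

Run:
```python
from h import *
s=arm.state();print(s["tool_pos"],s["wrist_force"],s["joints"].round(0))
np.save("pics/w18.npy",arm.camera_info("wrist")["pose"])
im=arm.capture("wrist")[:,:,::-1].copy();cv2.imwrite("pics/w18.png",im)
im=arm.capture("scene")[:,:,::-1].copy();cv2.imwrite("pics/s18f.png",im);cv2.imwrite("pics/s18.png",cv2.resize(im[150:240,300:400],None,fx=7,fy=6.5,interpolation=cv2.INTER_CUBIC))
im=arm.capture("top")[:,:,::-1].copy();cv2.imwrite("pics/t18.png",im)
```

```text
[0.48838096 0.15583348 0.25624985] [-0.0963135  -0.16125806  0.57843493] [-59.  25.  50. 103. -17.  77. -75.]
```

View pics/w18.png

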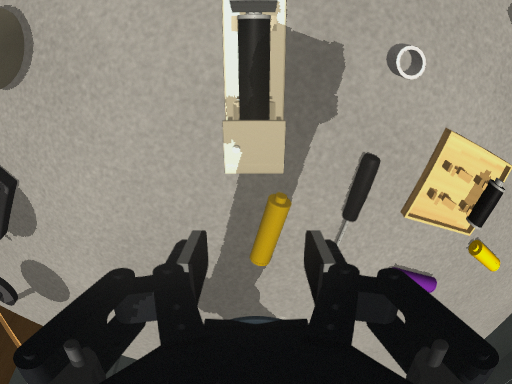

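View pics/s18.png

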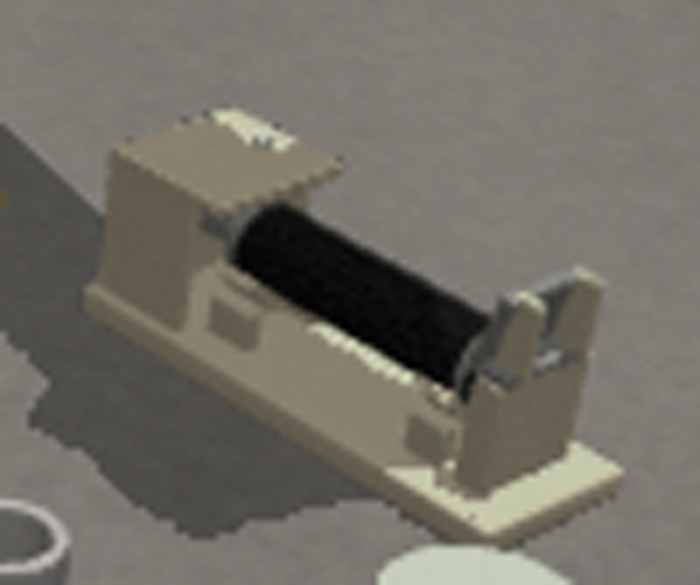

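View pics/s18f.png

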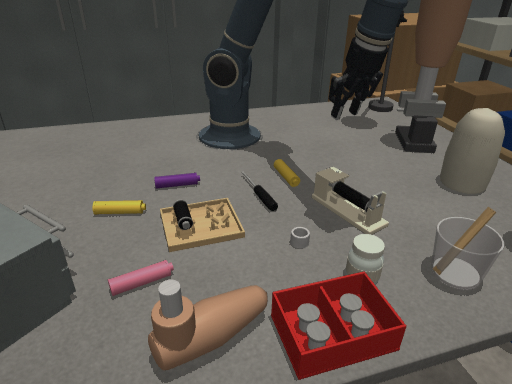

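View pics/t18.png

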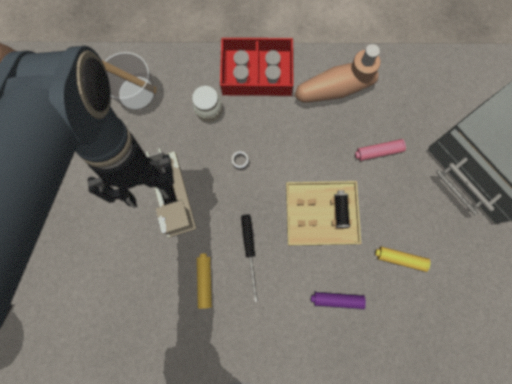

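Run:
```python
from h import *
a=np.radians(YAW);X=np.array([np.cos(a),np.sin(a),0]);Y=np.array([-np.sin(a),np.cos(a),0])
im=cv2.imread("pics/s18f.png");k=7
v=cv2.resize(im[150:240,300:400],None,fx=k,fy=6,interpolation=cv2.INTER_CUBIC)
W=np.load("pics/w18.npy");w=cv2.imread("pics/w18.png");vw=cv2.resize(w[0:140,200:310],None,fx=4,fy=4,interpolation=cv2.INTER_CUBIC)
for d,r in((-60,16),(52,16),(52,8),(60,8)):
    ps=[];pw=[]
    for t in np.linspace(0,2*np.pi,40):
        P=np.array([CX,CY,.05])+X*d/1e3+Y*r/1e3*np.cos(t)+np.array([0,0,r/1e3*np.sin(t)])
        u=proj("scene",P);ps.append(((u[0]-300+.5)*k,(u[1]-150+.5)*6))
        u=wproj(W,P);pw.append(((u[0]-200+.5)*4,(u[1]+.5)*4))
    cv2.polylines(v,[np.int32(ps)],True,(0,0,255),1);cv2.polylines(vw,[np.int32(pw)],True,(0,0,255),1)
o=np.zeros((560,700+440,3),np.uint8);o[:540,:700]=v;o[:560,700:]=vw
cv2.imwrite("pics/ov.png",cv2.resize(o,(800,393),interpolation=cv2.INTER_AREA))
```

```text
(no output)
```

View pics/ov.png

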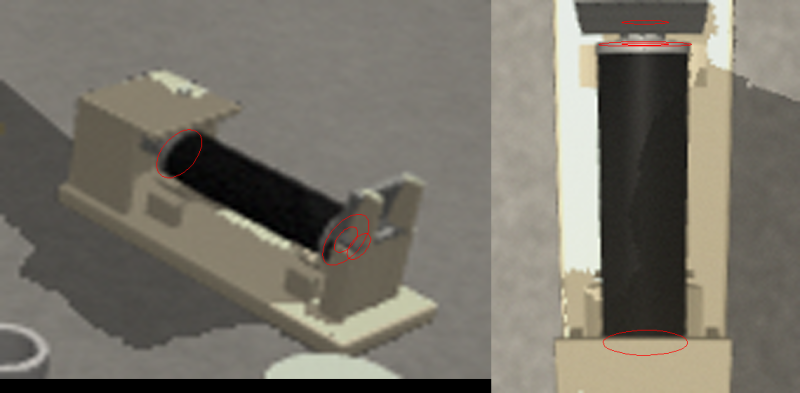

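The overlay of the loaded pose agrees with both views: the shoulder is on the predicted ring, the button is under the lip, and the flat end is under the hood. The arm is clear of everything, so I'll hand in.

Run:
```python
from station import arm
print(arm.hand_in(), arm.state()["time"])
```

```text
the job is handed in; nothing more can be done
the job is handed in; nothing more can be done
```

The long cell is loaded in the cradle and the job is handed in at about 21 s of the 45 s allowed. The flat end is under the hood against the spring, and the button is under the steel lip.

**What I did:** I first gripped the cell square, but joint 6 came close to its limit before the 32° slant. I set the cell back in its saddles and gripped it again with the tool tipped 15°. I then slid it in at 32° and met the spring at about 28°. I turned it down with the spring pushed back about 14 mm, moved it forward until the button was under the lip, and let go.

**Last checks:**
- **Position:** the cell matches the expected loaded position in the scene and wrist views to about 1–2 mm.
- **Robot:** the gripper is open and clear, with no wrist force.
- **Other objects:** the short cell, collar, jar and screwdriver look unmoved.
- **Forces:** the highest wrist force I saw was about 17 N.

**Where readings disagreed:** while pressing the cell down, the arm read it about 1 mm higher than the nominal 50 mm. It also stuck on the saddles until I eased the downward push. I did not read the plunger travel directly.

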